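Load carrier plates into the keyed nest fixture and clamp them

TASK

Throw the fixture's lever into its open notch (three dots) to raise the hold-down bar, then load every loose carrier plate into a nest of its own: turn it so its notch meets the key, slide it in under the bar until the hole beside the notch sits over the pin, and let it drop flat onto the bed. When all the plates are home, throw the lever right across into the clamp notch (one dot) and let go, leaving the other things on the bench where they are.

Things in the scene. Friction and masses are not known exactly. Their poses are not given: they have to be found in the camera images.
- fixture: fixed aluminium nest fixture: bed x -65 to +85, y -180 to +180 mm, its top 15 mm over the bench. Origin at bench level; x points away from the robot, y left, z up. Four nests side by side, centre lines at y = +120, +40, -40, -120. A seated plate lies flat on the bed, its x along the fixture's x, notch round the key, +x hole over the pin, so its origin is at x = 0 on the centre line
- pin0 (a point): foot of the leftmost nest's pin, on the bed top, at fixture x = +30 mm; axes as the fixture's. Upright pin, 8 mm in diameter, 8 mm tall, tapered tip
- key0 (a point): foot of the leftmost nest's fixed key block, middle of its near face, at fixture x = +47 mm and 14 mm to the +y side of the nest's centre line. 9 mm wide, 22 mm tall; under the bar a 6 mm tall tongue of the same width runs on behind it to x = +69. It goes into a plate's notch; a plate put in end for end is kept off the pin by it
- pin1 (a point): foot of the left middle nest's pin, on the bed top, at fixture x = +30 mm; axes as the fixture's. Upright pin, 8 mm in diameter, 8 mm tall, tapered tip
- key1 (a point): foot of the left middle nest's fixed key block, middle of its near face, at fixture x = +47 mm and 14 mm to the +y side of the nest's centre line. 9 mm wide, 22 mm tall; under the bar a 6 mm tall tongue of the same width runs on behind it to x = +69. It goes into a plate's notch; a plate put in end for end is kept off the pin by it
- pin2 (a point): foot of the right middle nest's pin, on the bed top, at fixture x = +30 mm; axes as the fixture's. Upright pin, 8 mm in diameter, 8 mm tall, tapered tip
- key2 (a point): foot of the right middle nest's fixed key block, middle of its near face, at fixture x = +47 mm and 14 mm to the +y side of the nest's centre line. 9 mm wide, 22 mm tall; under the bar a 6 mm tall tongue of the same width runs on behind it to x = +69. It goes into a plate's notch; a plate put in end for end is kept off the pin by it
- pin3 (a point): foot of the rightmost nest's pin, on the bed top, at fixture x = +30 mm; axes as the fixture's. Upright pin, 8 mm in diameter, 8 mm tall, tapered tip
- key3 (a point): foot of the rightmost nest's fixed key block, middle of its near face, at fixture x = +47 mm and 14 mm to the +y side of the nest's centre line. 9 mm wide, 22 mm tall; under the bar a 6 mm tall tongue of the same width runs on behind it to x = +69. It goes into a plate's notch; a plate put in end for end is kept off the pin by it
- bar_under (a point): middle of the underside of the hold-down bar, 12 x 12 mm, that runs across all nests at fixture x +54 to +66 mm, on end posts 77 mm tall. The lever moves it up and down: underside about 8 mm over the bed in the clamp notch, 15 parked, 22.5 open. A plate's notched end gets to the pin only by sliding under the raised bar
- lever (a joint): clamp lever, rad, stops at -0.8 and 0.8, vertical axis at fixture x -40, y -195 mm; knob 85 mm from it, towards fixture -y at 0. Positive: knob goes away from the robot, bar rises. Sprung detents marked on the quadrant: -0.6 clamp (one dot), 0 parked (two dots, where it starts), +0.6 open (three dots). Leaving one takes about 3 N at the knob; let go within 0.15 rad of one it snaps in; midway between it can stick
- lever_knob (a point): centre of the top of the lever's upright round black knob, 22 mm in diameter, 45 mm tall, its top 95 mm above the bench; it moves with the lever
- plate_a: loose aluminium plate 120 x 60 x 6 mm, 0.15 kg, may be absent. Origin: centre of underside; x lengthwise, z up. Grip rib on top along x, centred: 10 thick, 36 long, its top 36 mm over the underside. 11 mm through-holes at x = +30 and -30. Only its +x end is notched: y +7 to +21, 16 mm deep from the edge. All plates are alike and fit any nest. Starts flat on the bench, rib up, facing any way
- plate_a_hole (a point): centre of that plate's hole beside the notch (its +x hole), on the underside
- plate_b: loose aluminium plate 120 x 60 x 6 mm, 0.15 kg, may be absent. Origin: centre of underside; x lengthwise, z up. Grip rib on top along x, centred: 10 thick, 36 long, its top 36 mm over the underside. 11 mm through-holes at x = +30 and -30. Only its +x end is notched: y +7 to +21, 16 mm deep from the edge. All plates are alike and fit any nest. Starts flat on the bench, rib up, facing any way
- plate_b_hole (a point): centre of that plate's hole beside the notch (its +x hole), on the underside
- plate_c: loose aluminium plate 120 x 60 x 6 mm, 0.15 kg, may be absent. Origin: centre of underside; x lengthwise, z up. Grip rib on top along x, centred: 10 thick, 36 long, its top 36 mm over the underside. 11 mm through-holes at x = +30 and -30. Only its +x end is notched: y +7 to +21, 16 mm deep from the edge. All plates are alike and fit any nest. Starts flat on the bench, rib up, facing any way
- plate_c_hole (a point): centre of that plate's hole beside the notch (its +x hole), on the underside
- plate_d: loose aluminium plate 120 x 60 x 6 mm, 0.15 kg, may be absent. Origin: centre of underside; x lengthwise, z up. Grip rib on top along x, centred: 10 thick, 36 long, its top 36 mm over the underside. 11 mm through-holes at x = +30 and -30. Only its +x end is notched: y +7 to +21, 16 mm deep from the edge. All plates are alike and fit any nest. Starts flat on the bench, rib up, facing any way
- plate_d_hole (a point): centre of that plate's hole beside the notch (its +x hole), on the underside
- flask: bystander: standing black drinking flask, 68 mm diameter, 210 mm tall, origin at the centre of its underside
- screwdriver: bystander: screwdriver lying on the bench, about 0.2 m long, handle towards its -x
- binbox: bystander: open black bin, 120 x 160 x 70 mm, origin at the centre of its underside
- cylinder: bystander: air cylinder with two square heads, 185 mm long along x, 40 mm wide and high, lying on the bench, origin at the underside
There are look-alikes about, which are no part of the job. Leave any black or turquoise look-alike of the plate_b alone.

How it is judged:
By the outcome, as a careful person would: the job done as asked, in the order asked, and still so for the second after the job is handed in, with the robot touching nothing.
Of plate_a, plate_b, plate_c, plate_d only 3 to 4 are there at a start; the rules pass over those that are not, and their reading is None.
At some moment in a run one of plate_a, plate_b, plate_c, plate_d may be knocked a few centimetres aside while the robot is not near it.
Once in a run the grip may slacken for a moment while it holds something.
It also fails if it takes over 210 s, if anything falls off the work surface, if the arm or the gripper's body presses on something with over 40 N, if the wrist force passes 120 N, or if a joint passes its speed limit or range.

ROBOT

A 6-joint arm with a two-finger parallel gripper is mounted at the origin on the work surface. World frame = base frame: x ahead of the robot, y to its left, z up, the work surface at z = 0. Lengths are in m, angles in rad, forces in N, time in s.
With the tool pointing down it reaches from about 0.25 to 0.725 m from the base axis. Payload 4 kg.
Tool frame: the origin (TCP) lies midway between the tips of the shut fingers; the grasp point (between the pads) lies 19 mm behind it; z points along the fingers, y is the direction in which the jaws open and shut (so a half turn about z gives the same grasp; the last joint's range is limited). The gripper opens to 85 mm and grips with 20 to 120 N. Pads are 22 mm wide; open, the fingers measure 114 mm over their backs; the gripper's body (76 mm by 85 mm) begins 54 mm behind the grasp point. The pads swing forward as they close: fully open they stand 13 mm farther back than shut.
Start: joints at [-1.183, 0.241, 0.005, 1.335, 0, 1.571], TCP at [0.189, -0.463, 0.194] pointing down, gripper open.
Joint ranges: [-2.72, 2.72], [-1.05, 1.87], [-1.09, 1.28], [-1.99, 2.15], [-1.42, 1.44], [-3.14, 3.14]. Speed limits (rad/s): [2.79, 2.79, 3.14, 3.14, 3.14, 3.14].

INTERFACE

Orientations are given as a unit quaternion [x, y, z, w].
In Python, from workcell import monitor, cams, order gives the robot as it stands.
- The arm moves only by the tool send_rows, never from a script. Its argument "moves" is a list of rows, each a list of 4 numbers: the shift along the tool's x, y, z as a fraction of full scale, then the turn about the tool's z as a fraction of full scale. A call has 1 to 20 rows; each row shifts and turns the commanded pose from where the row before left it, along the tool's axes as they then stand; what a row does not reach is not made up. Full scale, the value 1, is 100 cm for a shift and 0.1 rad for a turn. A row lasts 1/10 s, in which the tool goes at most 50 mm and 8.59 degrees, less where a joint would pass 70% of its speed; a pose out of reach is approached as far as the arm can. A call with a number of a shift or a turn outside -1 to 1 is refused whole. A call with a gripper value outside its range is refused whole. "claw" is the gripper's target within -1 to 1 (fully open at 1, half-way at 0, shut at -1), set as the call begins (left out, the last holds). The fingers move at their own pace and stop on an object; the grip force is fixed at half the most. Time passes only in rows, so rows that do not move let the fingers close. It gives the time, the measured TCP pose, the force and the opening at its end, in the units of the state.
- monitor.get_obs(): the state, without advancing time (a new reading comes with each control period).
- cams.camera(name): name is "scene" or "top" or "wrist"; returns (picture, depth): 384x512x3 uint8, blue, green, red; 384x512 float32, m along the optical axis (not along the pixel's ray), 0 where there is no reading.
- cams.camera_info(name): a dict with "intrinsics" (3x3 intrinsics, pixels), "T" (4x4, takes a point from camera to world coordinates); the wrist camera has in their place "mount" (4x4, takes a point from camera to tool coordinates, whose origin is the TCP and whose axes are the flange's). Camera axes: x right, y up, looking along -z (the intrinsics and any distortion apply to the point x, -y, -z); pixel columns grow to the right and rows downward; lengths in m; the calibration is good to about 2 mm. The wrist camera is an equidistant fisheye: a pixel r from the principal point sees the ray r / f radians off the axis. A picture is of the moment at which its call begins: read the wrist's pose just before it. camera_info takes no time and is no camera call.
- order.job_done(): hands the job in, once; it reports no verdict.
The state is a dict: "clock": time; "joint_pos": joint angles; "joint_vel": joint speeds; "tau": joint torques, N m; "eef_pos": TCP position; "tool_rot": TCP orientation; "ft_force": force on the tool from outside, world axes, zero at the start; "ft_torque": the same for the moment, N m; "grip_width": finger opening in m.
Only numpy, scipy, OpenCV 4.12 (cv2) and the standard library are available. Lean on these libraries where they do the work, as an engineer would, in place of code of your own. Each camera call takes 0.05 s, during which the arm holds its last target.

## Working session

There is one attempt and no reset: what is moved stays moved. The work goes in short steps, Python scripts to look and compute and a tool call to move; the robot and the scene stay as the last step left them, time stands still between calls to the robot, and variables do not carry over. Pictures are saved under pics/ and viewed, and the job is handed in when it is done.

Besides the shell and the picture viewer there is one more tool, called after "Emit:" as a command line: name --pt "numbers of a row" for each row, then --argument value for the rest. send_rows: Moves the arm, as the interface text tells. Its arguments: {"type":"object","properties":{"moves":{"type":"array","items":{"type":"array","items":{"type":"number","minimum":-1,"maximum":1}}},"claw":{"type":"number"}},"required":["moves"]}

```bash
ls; mkdir -p pics
python3 - <<'E'
from workcell import monitor, cams, order
import cv2,numpy as np
o=monitor.get_obs();print({k:np.round(v,3) for k,v in o.items()})
for n in ["scene","top","wrist"]:
    p,d=cams.camera(n);cv2.imwrite(f"pics/{n}0.png",p);np.save(f"pics/{n}0_d.npy",d)
    i=cams.camera_info(n);print(n,{k:np.round(v,4).tolist() if not isinstance(v,str) else v for k,v in i.items()})
E
```

```text
pics
{'clock': np.float64(0.0), 'joint_pos': array([-1.183,  0.241,  0.004,  1.335,  0.   ,  1.571]), 'joint_vel': array([ 0.   , -0.   ,  0.   , -0.   ,  0.001,  0.001]), 'tau': array([-0.0000e+00, -3.7232e+01,  2.5241e+01,  1.7000e-02,  0.0000e+00,
        0.0000e+00]), 'eef_pos': array([ 0.189, -0.462,  0.193]), 'tool_rot': array([ 0.981,  0.193, -0.   , -0.001]), 'ft_force': array([-0.097,  0.323,  0.223]), 'ft_torque': array([-0.023, -0.02 ,  0.03 ]), 'grip_width': np.float64(0.086)}
scene {'intrinsics': [[454.1106, 0.0, 257.0311], [0.0, 454.1106, 188.1054], [0.0, 0.0, 1.0]], 'T': [[0.0884, -0.8375, 0.5393, 1.2149], [0.996, 0.0788, -0.041, -0.0135], [-0.0082, 0.5408, 0.8411, 1.1414], [0.0, 0.0, 0.0, 1.0]]}
top {'intrinsics': [[493.3008, 0.0, 250.2928], [0.0, 493.3008, 183.5145], [0.0, 0.0, 1.0]], 'T': [[-0.0266, 0.9982, -0.0545, 0.4382], [-0.9995, -0.0256, 0.0198, 0.0411], [0.0184, 0.0549, 0.9983, 1.5332], [0.0, 0.0, 0.0, 1.0]]}
wrist {'intrinsics': [[297.3186, 0.0, 254.5697], [0.0, 297.3186, 187.596], [0.0, 0.0, 1.0]], 'mount': [[-0.0004, 0.9474, 0.3202, 0.0806], [1.0, 0.0006, -0.0005, 0.0004], [-0.0007, 0.3202, -0.9474, -0.18], [0.0, 0.0, 0.0, 1.0]]}
```

View pics/top0.png

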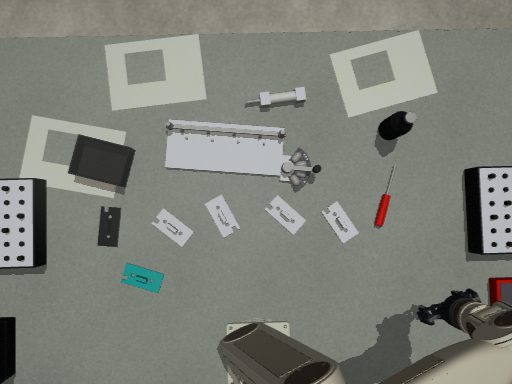

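View pics/scene0.png

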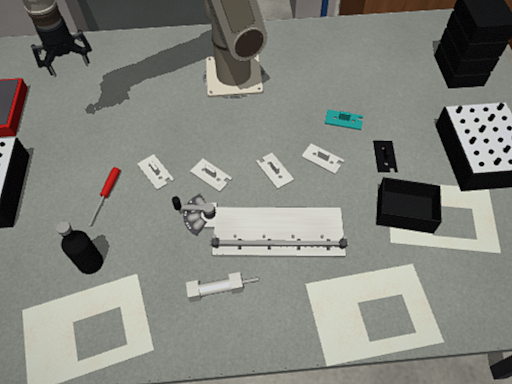

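View pics/wrist0.png

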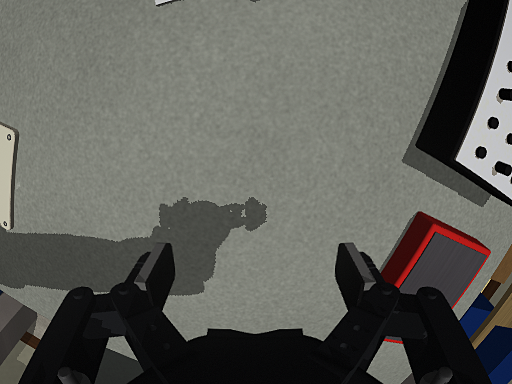

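The top view shows four silver plates, at about (172,227), (222,216), (286,214) and (341,222). The fixture is at about (225,150), with the lever knob at (318,169) to its right. Black and turquoise look-alikes lie at (109,227) and (143,278). Next I'll measure these.

```bash
cat > h.py <<'E'
from workcell import monitor, cams, order
import cv2,numpy as np
from scipy.spatial.transform import Rotation as R
def ray(n,u,v,pose=None):
    i=cams.camera_info(n);K=np.array(i['intrinsics'])
    x=(u-K[0,2])/K[0,0];y=(v-K[1,2])/K[1,1]
    if n=='wrist':
        r=np.hypot(x,y);d=np.array([np.sin(r)*x/max(r,1e-9),-np.sin(r)*y/max(r,1e-9),-np.cos(r)])
        T=toolT(pose)@np.array(i['mount'])
    else:
        d=np.array([x,-y,-1.]);T=np.array(i['T'])
    return T[:3,3],T[:3,:3]@d
def toolT(o):
    T=np.eye(4);T[:3,:3]=R.from_quat(o['tool_rot']).as_matrix();T[:3,3]=o['eef_pos'];return T
def onz(n,u,v,z,pose=None):
    o,d=ray(n,u,v,pose);return o+d*(z-o[2])/d[2]
def proj(n,P,pose=None):
    i=cams.camera_info(n);K=np.array(i['intrinsics'])
    T=np.array(i['T']) if n!='wrist' else toolT(pose)@np.array(i['mount'])
    p=T[:3,:3].T@(np.array(P)-T[:3,3]);x,y,z=p[0],-p[1],-p[2]
    if n=='wrist':
        r=np.hypot(x,y);t=np.arctan2(r,z);return K[0,2]+K[0,0]*t*x/r,K[1,2]+K[1,1]*t*y/r
    return K[0,2]+K[0,0]*x/z,K[1,2]+K[1,1]*y/z
def st():
    o=monitor.get_obs();m=R.from_quat(o['tool_rot']).as_matrix()
    print('t',round(float(o['clock']),2),'p',np.round(o['eef_pos'],4),'yaw x',round(float(np.degrees(np.arctan2(m[1,0],m[0,0]))),2),'z',np.round(m[:,2],3),'F',np.round(o['ft_force'],1),'w',round(float(o['grip_width']),4))
    return o
E
python3 - <<'E'
from h import *
p=cv2.imread('pics/top0.png')
c=p[100:280,90:340];cv2.imwrite('pics/top0z.png',cv2.resize(c,None,fx=3.2,fy=3.2,interpolation=cv2.INTER_CUBIC))
hsv=cv2.cvtColor(p,cv2.COLOR_BGR2HSV)
m=((hsv[...,2]>165)).astype(np.uint8)
for cc in cv2.findContours(m,cv2.RETR_EXTERNAL,cv2.CHAIN_APPROX_NONE)[0]:
    a=cv2.contourArea(cc)
    if a<300: continue
    w=np.array([onz('top',*q[0],0.006)[:2] for q in cc]).astype(np.float32)
    r=cv2.minAreaRect(w);print(a,cv2.minAreaRect(cc)[0],np.round(r[0],4),np.round(r[1],4),round(r[2],1))
E
```

```text
1892.5 (473.1029968261719, 376.22967529296875) [-0.0865 -0.6555] [0.1129 0.306 ] 21.6
659.5 (172.21539306640625, 227.2230682373047) [0.393  0.2547] [0.1182 0.0581] 50.8
646.0 (339.75, 221.75001525878906) [ 0.3958 -0.2631] [0.119  0.0584] 32.6
657.5 (284.9552917480469, 214.28407287597656) [ 0.4235 -0.0938] [0.1189 0.0589] 47.1
654.5 (222.00001525878906, 215.5) [0.4248 0.101 ] [0.119  0.0596] 28.1
2679.5 (16.000001907348633, 222.99996948242188) [0.4201 0.7311] [0.2627 0.0971] 0.1
2265.0 (495.5, 209.99996948242188) [ 0.4197 -0.7551] [0.0988 0.2619] 88.4
3943.5 (229.08737182617188, 154.05477905273438) [0.615  0.0742] [0.395  0.1223] 81.9
380.0 (225.90721130371094, 125.75239562988281) [0.7037 0.0818] [0.3569 0.0162] 84.4
2838.0 (72.12007141113281, 156.1710205078125) [0.6205 0.5586] [0.2942 0.2087] 78.6
316.5 (282.55615234375, 95.42681884765625) [ 0.7954 -0.0977] [0.0386 0.1419] 6.3
6032.0 (154.99136352539062, 71.76104736328125) [0.8796 0.2992] [0.2085 0.2949] 5.8
5878.0 (383.06005859375, 73.1431884765625) [ 0.8595 -0.4175] [0.2078 0.2955] 14.3
```

View pics/top0z.png

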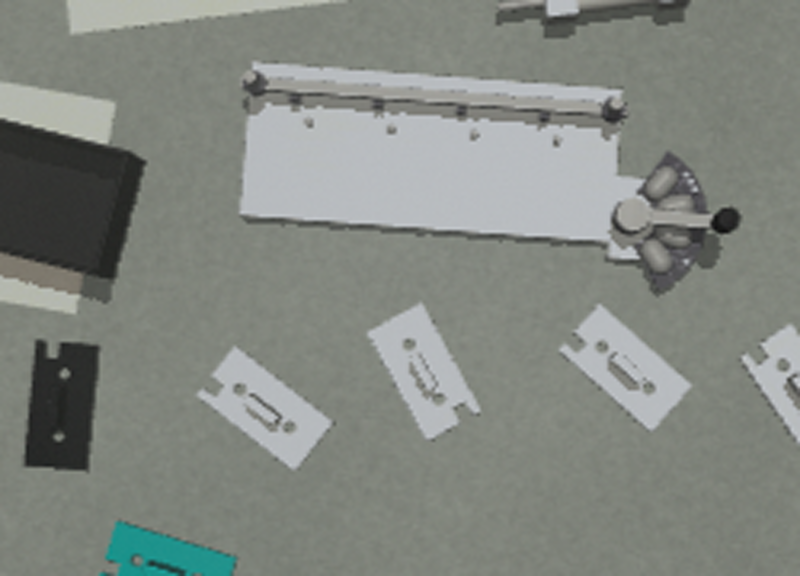

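```bash
cat >> h.py <<'E'
def rigid(F,W):
    F=np.array(F,float);W=np.array(W,float);f=F-F.mean(0);w=W-W.mean(0)
    a=np.arctan2((f[:,0]*w[:,1]-f[:,1]*w[:,0]).sum(),(f*w).sum());c,s=np.cos(a),np.sin(a);M=np.array([[c,-s],[s,c]])
    t=W.mean(0)-M@F.mean(0);return a,t,(W-(F@M.T+t))
E
python3 - <<'E'
from h import *
z=3.2
pins=[(308,122),(391,130),(474,135.5),(557,141)]
W=[onz('top',u/z+90-.3,v/z+100-.3,0.021)[:2] for u,v in pins]
F=[(.03,.12),(.03,.04),(.03,-.04),(.03,-.12)]
cor=[(241,215,-.065,.18),(608,242,-.065,-.18)]
W2=W+[onz('top',u/z+90-.3,v/z+100-.3,0.015)[:2] for u,v,_,_ in cor];F2=F+[(c[2],c[3]) for c in cor]
for f,w in ((F,W),(F2,W2)):
    a,t,r=rigid(f,w);print(np.degrees(a),t,np.round(r*1000,1).tolist())
c,s=np.cos(a),np.sin(a);M=np.array([[c,-s],[s,c]])
print('knob exp',M@[-.04,-.28]+t,'seen',onz('top',725/z+90-.3,218/z+100-.3,.095), 'axis',M@[-.04,-.195]+t)
# plates: notch pixel
pl={'1':((.393,.2547),50.8,(212,385)),'2':((.4248,.101),28.1,(466,410)),'3':((.4235,-.0938),47.1,(575,345)),'4':((.3958,-.2631),32.6,(755,360))}
for k,(c,an,(u,v)) in pl.items():
    n=onz('top',u/z+90,v/z+100,.006)[:2];print(k,c,'dirs to notch',np.degrees(np.arctan2(*(n-c)[::-1])),'rect',an)
E
```

```text
-5.713825329904345 [0.62403165 0.08897279] [[0.7, 0.1], [-1.0, 0.1], [-0.2, 0.0], [0.5, -0.3]]
-5.727968438617973 [0.62473495 0.08911513] [[0.0, -0.0], [-1.7, 0.0], [-0.9, -0.1], [-0.2, -0.4], [0.9, -2.5], [1.9, 3.0]]
knob exp [ 0.55698914 -0.18549461] seen [ 0.55771766 -0.18204068  0.095     ] axis [ 0.56547261 -0.10091901]
1 (0.393, 0.2547) dirs to notch 65.15049270032287 rect 50.8
2 (0.4248, 0.101) dirs to notch -134.07456040398975 rect 28.1
3 (0.4235, -0.0938) dirs to notch 65.62926314382169 rect 47.1
4 (0.3958, -0.2631) dirs to notch 54.68078898339405 rect 32.6
```

Emit:
send_rows --pt "0.037 -0.01 0 0" --pt "0.037 -0.01 0 0" --pt "0.037 -0.01 0 0" --pt "0.037 -0.01 0 0" --pt "0.037 -0.01 0 0" --pt "0.037 -0.01 0 0" --pt "0.037 -0.01 0 -1" --pt "0.037 -0.01 0 0" --pt "0.037 -0.01 0 0" --pt "0.037 -0.01 0 0" --pt "0.037 -0.01 0 0" --pt "0 0 0 0" --pt "0 0 0 0" --pt "0 0 0 0" --claw -0.25

```text
clock: 1.55
eef_pos: [0.5135, -0.1959, 0.1935]
tool_rot: [0.97, 0.241, -0.001, -0.0]
ft_force: [-0.8, 1.1, -0.4]
grip_width: 0.032
```

Run:
```python
from h import *
o=st();print(o['joint_pos'])
p,d=cams.camera('wrist');cv2.imwrite('pics/w1.png',p)
```

```text
t 1.55 p [ 0.5135 -0.1959  0.1935] yaw x 27.91 z [-0.001  0.    -1.   ] F [-0.8  1.1 -0.4] w 0.032
[-3.64214992e-01  3.40811953e-01  1.41254576e-01  1.37237697e+00
 -3.88607418e-04  2.29030591e+00]
```

View pics/w1.png

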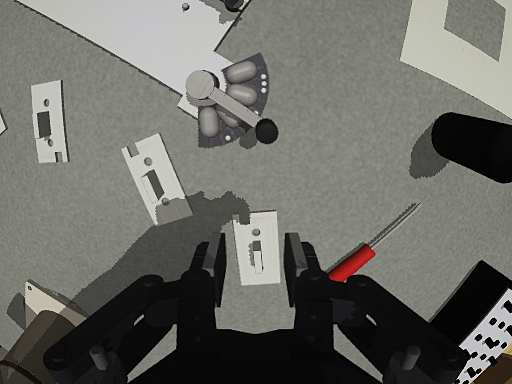

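Run:
```python
from h import *
o=st()
print(onz('wrist',266,131,.095,o), onz('wrist',200,86,.07,o))
# plate 4 & 3 corners check
p=cv2.imread('pics/w1.png')
hsv=cv2.cvtColor(p,cv2.COLOR_BGR2HSV)
cv2.imwrite('pics/w1z.png',cv2.resize(p[40:160,160:290],None,fx=5,fy=5,interpolation=cv2.INTER_CUBIC))
```

```text
t 1.6 p [ 0.5134 -0.1962  0.1937] yaw x 27.86 z [-0.001 -0.    -1.   ] F [-0.2 -0.9 -0.1] w 0.0322
[ 0.55624046 -0.1861992   0.095     ] [ 0.56425135 -0.10735304  0.07      ]
```

View pics/w1z.png

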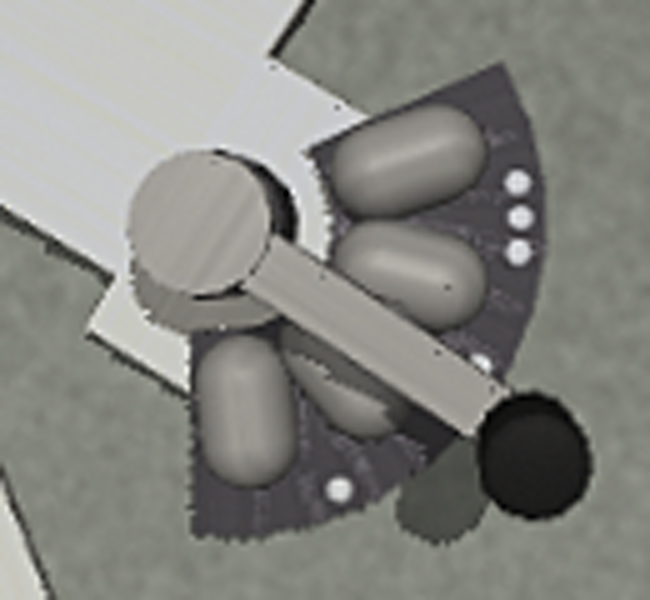

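Emit:
send_rows --pt "0.0215 0.0055 0 0" --pt "0.0215 0.0055 0 0" --pt "0 0 0 -0.985" --pt "0 0 0 -0.985" --pt "0 0 0 -0.985" --pt "0 0 0 -0.985" --pt "0 0 0 -0.985" --pt "0 0 0 -0.985" --pt "0 0 0 -0.985" --pt "0 0 0 -0.985" --pt "0 0 0 -0.985" --pt "0 0 0 -0.985" --pt "0 0 0 0" --pt "0 0 0 0"

```text
clock: 3.0
eef_pos: [0.5569, -0.186, 0.194]
tool_rot: [0.742, 0.67, 0.0, 0.0]
ft_force: [0.7, 0.4, -0.3]
grip_width: 0.0321
```

Run:
```python
from h import *
o=st();print(o['joint_pos'])
p,d=cams.camera('wrist');cv2.imwrite('pics/w2.png',p)
print(proj('wrist',(.5566,-.1858,.095),o))
```

```text
t 3.0 p [ 0.5569 -0.186   0.194 ] yaw x 84.17 z [ 0. -0. -1.] F [ 0.7  0.4 -0.3] w 0.0321
[-3.22227633e-01  4.16476462e-01  2.53965391e-01  1.40817467e+00
 -5.11893712e-05  1.35031279e+00]
(np.float64(255.56380641151873), np.float64(174.5956579052862))
```

View pics/w2.png

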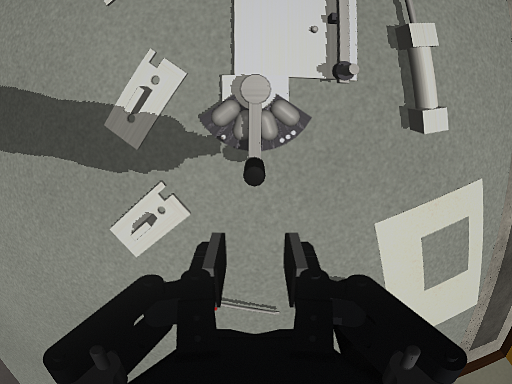

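The knob shows at (254,171), centred between the jaws, so I'll lower over it.

Emit:
send_rows --pt "0 0 0.035 0" --pt "0 0 0.035 0" --pt "0 0 0.03 0" --pt "0 0 0.02 0" --pt "0 0 0.01 0" --pt "0 0 0 0"

```text
clock: 3.65
eef_pos: [0.5563, -0.1848, 0.0624]
tool_rot: [0.741, 0.671, -0.001, -0.001]
ft_force: [-1.0, 1.3, -0.1]
grip_width: 0.0321
```

Emit:
send_rows --pt "0 0.005 0 0" --pt "0.001 0.01 0 0" --pt "0.002 0.01 0 0" --pt "0.003 0.01 0 0" --pt "0.004 0.01 0 0" --pt "0.005 0.01 0 0" --pt "0 0 0 0" --pt "0 0 0 0" --pt "0 0 0 0"

```text
clock: 4.55
eef_pos: [0.6132, -0.1754, 0.0636]
tool_rot: [0.741, 0.672, -0.0, -0.0]
ft_force: [0.1, 0.1, 0.4]
grip_width: 0.0323
```

Run:
```python
from h import *
o=st()
p,d=cams.camera('wrist');cv2.imwrite('pics/w3.png',p)
p,d=cams.camera('top');cv2.imwrite('pics/t3.png',cv2.resize(p[100:280,90:340],None,fx=3.2,fy=3.2,interpolation=cv2.INTER_CUBIC))
```

```text
t 4.55 p [ 0.6132 -0.1754  0.0636] yaw x 84.38 z [-0.001  0.    -1.   ] F [0.1 0.1 0.4] w 0.0323
```

View pics/w3.png

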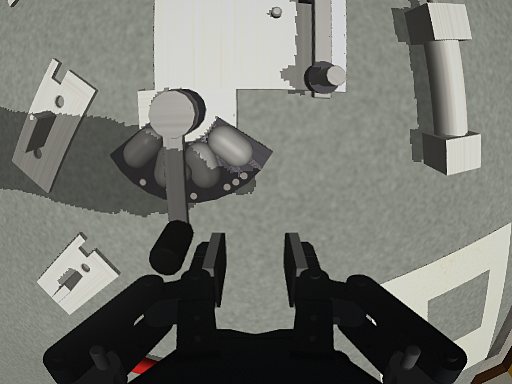

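Run:
```python
from h import *
o=st()
print(onz('wrist',183,229,.095,o),onz('wrist',183,229,.095,o)-o['eef_pos'],onz('wrist',176,112,.07,o))
print([proj('wrist',o['eef_pos']+np.array(d),o) for d in [(0,0,0),(0.016,0,0.019),(0.016,0.011,0.019)]])
for z in (.05,.062,.07,.095):print(z,proj('wrist',(.5566,-.1858,z),o))
```

```text
t 4.65 p [ 0.6132 -0.1756  0.0638] yaw x 84.36 z [-0.001  0.    -1.   ] F [ 0.6 -1.2  1.1] w 0.032
[ 0.57190057 -0.16561174  0.095     ] [-0.04129695  0.00997997  0.03121091] [ 0.57240883 -0.10157134  0.07      ]
[(np.float64(256.53789510753273), np.float64(216.4882883962651)), (np.float64(283.06922734667717), np.float64(226.92194175517648)), (np.float64(281.9235898398676), np.float64(210.2949474685808))]
0.05 (np.float64(181.72637192996848), np.float64(227.57208034730166))
0.062 (np.float64(178.00637146126786), np.float64(235.05952635128114))
0.07 (np.float64(175.33454245266256), np.float64(240.47225173690535))
0.095 (np.float64(165.8429294757815), np.float64(259.94589862597957))
```

View pics/t3.png

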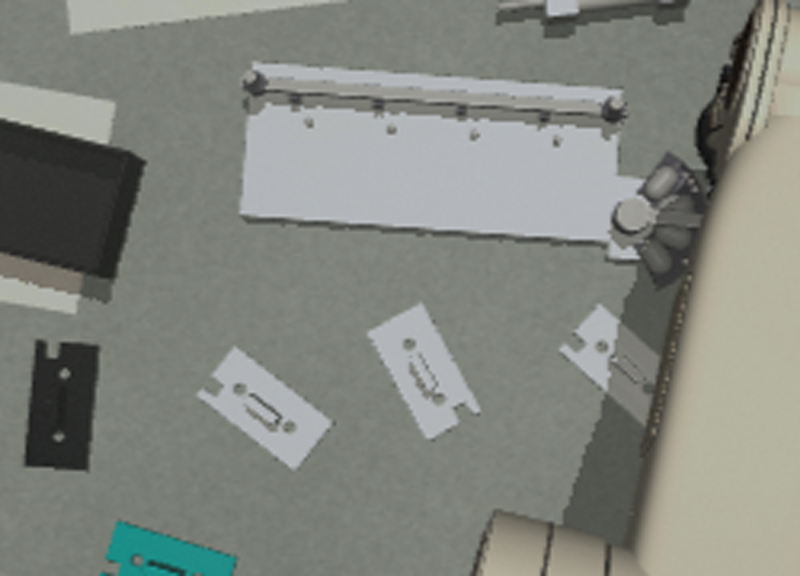

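Run:
```python
from h import *
o=monitor.get_obs()
p,d=cams.camera('wrist')
i=cams.camera_info('wrist');K=np.array(i['intrinsics']);M=np.array(i['mount'])
def tool(u,v):
    x=(u-K[0,2])/K[0,0];y=(v-K[1,2])/K[1,1];r=np.hypot(x,y)
    dd=np.array([np.sin(r)*x/r,-np.sin(r)*y/r,-np.cos(r)]);dd/=np.cos(r)
    return M[:3,:3]@(dd*d[v,u])+M[:3,3]
for u,v in [(212,240),(220,240),(220,250),(220,270),(222,295),(205,260),(210,300),(290,240),(290,260),(297,295),(302,240),(172,235),(170,260),(175,112),(176,185)]: print(u,v,np.round(tool(u,v)*1000,1),round(float(d[v,u]),3))
```

```text
212 240 [ 10.  -22.4 -50.9] 0.145
220 240 [ 10.  -18.4 -50.9] 0.145
220 250 [  9.6 -17.5 -59.8] 0.137
220 270 [  2.  -17.3 -65.5] 0.134
222 295 [-120.   -35.4   64.3] 0.296
205 260 [ 10.5 -23.  -70.3] 0.127
210 300 [  15.7  -16.1 -103.4] 0.094
290 240 [  9.3  16.5 -49.5] 0.147
290 260 [  8.1  14.7 -66.3] 0.131
297 295 [  1.2  16.3 -83.2] 0.117
302 240 [-53.6  43.3  64.2] 0.275
172 235 [ -6.6 -54.2 -15.5] 0.184
170 260 [-15.5 -52.6 -31.4] 0.172
175 112 [ 68.7 -52.4   8.1] 0.182
176 185 [ 19.3 -54.9   8.2] 0.198
```

Run:
```python
from h import *
i=cams.camera_info('wrist');K=np.array(i['intrinsics']);M=np.array(i['mount'])
def tool(u,v,d):
    x=(u-K[0,2])/K[0,0];y=(v-K[1,2])/K[1,1];r=np.hypot(x,y)
    dd=np.array([np.sin(r)*x/r,-np.sin(r)*y/r,-np.cos(r)]);dd/=np.cos(r)
    return M[:3,:3]@(dd*d[v,u])+M[:3,3]
d=np.load('pics/wrist0_d.npy')
for u,v in [(160,246),(165,246),(170,247),(165,260),(345,246),(352,247),(345,270)]: print(u,v,np.round(tool(u,v,d)*1000,1),round(float(d[v,u]),3))
p,d=cams.camera('wrist')
for v in range(228,300,6): print(v,np.round(tool(219,v,d)*1000,1),np.round(tool(212,v,d)*1000,1))
```

```text
160 246 [  9.7 -47.5 -57.9] 0.139
165 246 [  9.1 -45.3 -56.8] 0.14
170 247 [  6.6 -44.  -53.2] 0.144
165 260 [  5.  -44.1 -63.2] 0.135
345 246 [  9.7  42.8 -57.9] 0.139
352 247 [  9.8  46.  -59.2] 0.137
345 270 [  1.4  41.6 -66.4] 0.133
228 [-40.3 -33.9  63.5] [-41.2 -40.7  65. ]
234 [  9.9 -19.7 -44.1] [ 10.2 -23.2 -44.9]
240 [ 10.  -18.9 -50.8] [  9.9 -22.4 -50.8]
246 [  9.2 -18.5 -55.4] [ 10.1 -21.6 -57.1]
252 [  9.4 -17.8 -61.4] [ 10.  -20.9 -62.5]
258 [  9.9 -17.2 -67.4] [ 10.  -20.3 -67.7]
264 [  7.1 -17.2 -68.2] [  9.8 -19.7 -72.3]
270 [  4.2 -17.3 -68.7] [  9.2 -19.3 -76. ]
276 [  1.3 -17.5 -69.3] [  6.3 -19.4 -76.4]
282 [  0.1 -17.2 -72.4] [  6.1 -19.  -80.5]
288 [ -2.3 -17.2 -73.7] [  3.7 -19.  -81.5]
294 [ -4.7 -17.2 -75.1] [  2.3 -18.8 -83.9]
```

Run:
```python
from h import *
o=st()
p,d=cams.camera('scene')
P=o['eef_pos']
for q,c in ((P,(0,0,255)),(P+[0,0,.043],(0,255,0)),(P*[1,1,0],(255,0,0))):
    u,v=proj('scene',q);print(u,v);cv2.circle(p,(int(round(u)),int(round(v))),1,c,-1)
u,v=map(int,proj('scene',P))
cv2.imwrite('pics/s4.png',cv2.resize(p[v-80:v+50,u-70:u+80],None,fx=4.5,fy=4.5,interpolation=cv2.INTER_CUBIC))
```

```text
t 4.75 p [ 0.6134 -0.1756  0.0639] yaw x 84.36 z [-0. -0. -1.] F [ 0.5 -0.6 -0.6] w 0.0319
180.67276865992778 222.101430140406
178.21306018294845 214.24743747894996
184.07324400879764 232.95934630626178
```

View pics/s4.png

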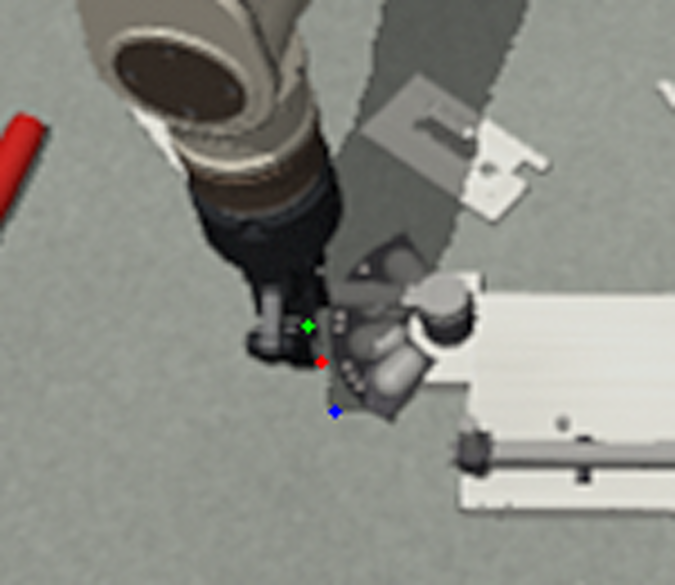

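The wrist depth image explains the miss. At this opening the fingertips are about 43 mm behind the reported TCP, at about z = 0.107, so they passed over the 0.095 m knob. The lever hasn't moved. I'll go back, check with depth, and lower further.

Emit:
send_rows --pt "-0.005 -0.0185 0 0" --pt "-0.005 -0.0185 0 0" --pt "-0.0055 -0.0185 0 0" --pt "0 0 0 0" --pt "0 0 0.01 0" --pt "0 0 0 0" --pt "0 0 0.01 0" --pt "0 0 0.01 0" --pt "0 0 0.01 0" --pt "0 0 0 0" --pt "0 0 0 0"

```text
clock: 5.9
eef_pos: [0.5566, -0.1852, 0.0231]
tool_rot: [0.741, 0.672, -0.0, -0.001]
ft_force: [0.5, 0.7, 0.2]
grip_width: 0.0318
```

```bash
cat >> h.py <<'E'
def toolpt(u,v,d):
    i=cams.camera_info('wrist');K=np.array(i['intrinsics']);M=np.array(i['mount'])
    x=(u-K[0,2])/K[0,0];y=(v-K[1,2])/K[1,1];r=max(np.hypot(x,y),1e-9)
    dd=np.array([np.sin(r)*x/r,-np.sin(r)*y/r,-np.cos(r)])/np.cos(r)
    return M[:3,:3]@(dd*d[v,u])+M[:3,3]
E
python3 - <<'E'
from h import *
o=st()
p,d=cams.camera('wrist');cv2.imwrite('pics/w5.png',p)
for u,v in [(256,340),(256,360),(256,375),(219,240),(256,230),(256,250),(256,270)]:print(u,v,np.round(toolpt(u,v,d)*1000))
E
```

```text
t 5.9 p [ 0.5566 -0.1852  0.0231] yaw x 84.39 z [-0.001  0.    -1.   ] F [0.5 0.7 0.2] w 0.0318
256 340 [  10.   -1. -116.]
256 360 [  10.   -1. -124.]
256 375 [   9.   -1. -129.]
219 240 [ 10. -19. -51.]
256 230 [  8.  -1. -35.]
256 250 [  9.  -1. -58.]
256 270 [  7.  -1. -72.]
```

View pics/w5.png

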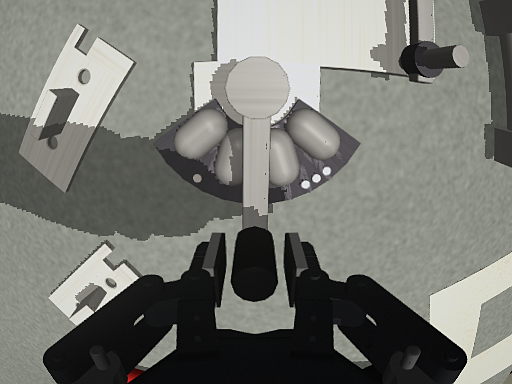

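The knob is now between the pads, with its top at (254,290) and body at (254,245). I'll sweep the arc.

Emit:
send_rows --pt "0 0.005 0 0" --pt "0.001 0.01 0 0" --pt "0.002 0.01 0 0" --pt "0.003 0.01 0 0" --pt "0.004 0.01 0 0" --pt "0.005 0.01 0 0" --pt "0 0 0 0" --pt "0 0 0 0" --pt "0 0 0 0"

```text
clock: 6.85
eef_pos: [0.6138, -0.1756, 0.0241]
tool_rot: [0.741, 0.672, 0.001, 0.0]
ft_force: [-0.9, -0.5, -0.1]
grip_width: 0.0322
```

Run:
```python
from h import *
o=st()
p,d=cams.camera('wrist');cv2.imwrite('pics/w6.png',p)
```

```text
t 6.85 p [ 0.6138 -0.1756  0.0241] yaw x 84.41 z [ 0.001  0.    -1.   ] F [-0.9 -0.5 -0.1] w 0.0322
```

View pics/w6.png

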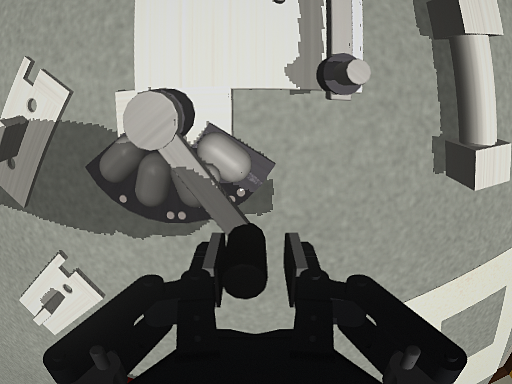

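Emit:
send_rows --pt "0 -0.004 0 0" --pt "0 0 -0.04 0" --pt "0 0 -0.04 0" --pt "0 0 -0.04 0" --pt "0 0 -0.04 0" --pt "0.04 -0.01 -0.02 0" --pt "0.04 -0.01 0 0" --pt "0.04 -0.01 0 0" --pt "0.04 -0.01 0 0" --pt "0.03 -0.01 0 0" --pt "0 0 0 0" --pt "0 0 0 0" --pt "0 0 0 0" --claw 1

```text
clock: 8.2
eef_pos: [0.5781, 0.0177, 0.2039]
tool_rot: [0.741, 0.671, 0.0, 0.0]
ft_force: [-0.5, 0.1, -0.7]
grip_width: 0.0855
```

Run:
```python
from h import *
o=st()
p,d=cams.camera('wrist');cv2.imwrite('pics/w7.png',p);np.save('pics/w7_d.npy',d)
np.save('pics/w7_o.npy',o,allow_pickle=True)
p,d=cams.camera('scene');cv2.imwrite('pics/s7.png',cv2.resize(p[180:270,160:360],None,fx=4,fy=4,interpolation=cv2.INTER_CUBIC))
```

```text
t 8.2 p [0.5781 0.0177 0.2039] yaw x 84.33 z [ 0. -0. -1.] F [-0.5  0.1 -0.7] w 0.0855
```

View pics/w7.png

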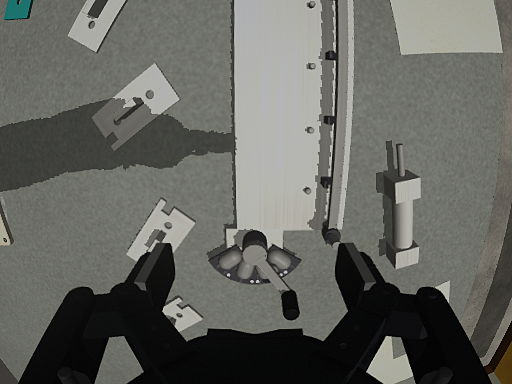

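View pics/s7.png

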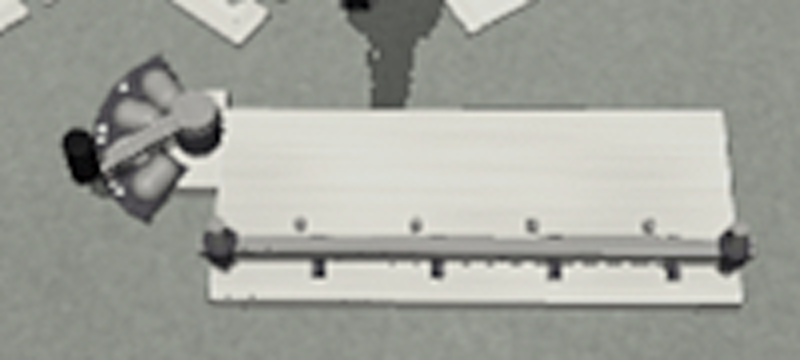

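Run:
```python
from h import *
p=cv2.imread('pics/w7.png');o=np.load('pics/w7_o.npy',allow_pickle=True).item()
cv2.imwrite('pics/w7z.png',cv2.resize(p[50:205,290:350],None,fx=5,fy=3.8,interpolation=cv2.INTER_CUBIC)) 
g=cv2.cvtColor(p,cv2.COLOR_BGR2GRAY)
F=[(.03,.04),(.03,-.04),(.03,-.12)];W=[];
for (u,v) in [(311,66),(309.5,130),(308,190)]:
    W.append(onz('wrist',u,v,.022,o)[:2])
print(np.round(W,4));a,t,r=rigid(F,W);print(np.degrees(a),t,np.round(r*1000,1).tolist())
```

```text
[[ 0.6555  0.1234]
 [ 0.6477  0.0446]
 [ 0.6417 -0.0336]]
-5.031252497194836 [0.62193073 0.08725458] [[0.2, -1.1], [-0.6, -0.2], [0.4, 1.3]]
```

View pics/w7z.png

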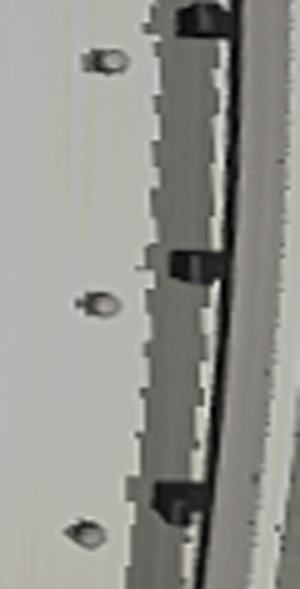

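Emit:
send_rows --pt "-0.037 -0.019 0 0" --pt "-0.037 -0.019 0 0" --pt "-0.037 -0.019 0 0" --pt "-0.037 -0.019 0 0" --pt "-0.037 -0.019 0 0" --pt "-0.037 -0.019 0 0" --pt "-0.037 -0.019 0 0" --pt "-0.037 -0.019 0 0" --pt "0 0 0 1" --pt "0 0 0 1" --pt "0 0 0 1" --pt "0 0 0 1" --pt "0 0 0 1" --pt "0 0 0 1" --pt "0 0 0 1" --pt "0 0 0 1" --pt "0 0 0 1" --pt "0 0 0 0" --pt "0 0 0 0"

```text
clock: 10.2
eef_pos: [0.3975, -0.2619, 0.2038]
tool_rot: [0.959, 0.283, -0.0, 0.0]
ft_force: [-0.2, -0.1, -0.5]
grip_width: 0.0851
```

```bash
cat >> h.py <<'E'
def plate_from(n,near,z=.006,o=None,p=None,thr=150,name=None):
    """fit silver plate near world xy; returns center,yaw(deg, +x to notch)"""
    if p is None: p,_=cams.camera(n)
    if name: cv2.imwrite('pics/'+name,p)
    g=p.min(axis=2);m=(g>thr).astype(np.uint8);best=None
    for cc in cv2.findContours(m,cv2.RETR_EXTERNAL,cv2.CHAIN_APPROX_NONE)[0]:
        if cv2.contourArea(cc)<300: continue
        w=np.array([onz(n,*q[0],z,o)[:2] for q in cc]).astype(np.float32)
        r=cv2.minAreaRect(w);e=np.hypot(*(np.array(r[0])-near))
        if e<.06 and (best is None or e<best[0]): best=(e,r,w)
    if best is None: print('no plate');return
    _,r,w=best;b=cv2.boxPoints(r);e1=b[1]-b[0];e2=b[2]-b[1]
    L=e1 if np.hypot(*e1)>np.hypot(*e2) else e2
    a=np.arctan2(L[1],L[0]);c=np.array(r[0])
    # notch direction: missing area
    h=cv2.convexHull(w);res=[]
    for s in (0,np.pi):
        q=(w-c)@np.array([[np.cos(a+s),-np.sin(a+s)],[np.sin(a+s),np.cos(a+s)]])
        k=(q[:,0]>.046)&(q[:,0]<.054)&(q[:,1]>.004)&(q[:,1]<.024);res.append(k.sum())
    if res[1]>res[0]: a+=np.pi
    print('center',np.round(c,4),'size',np.round(sorted(r[1]),4),'yaw',round(np.degrees(a)%360,1),'notchpts',res)
    return c,a
E
python3 - <<'E'
from h import *
o=st();plate_from('wrist',(.396,-.263),o=o,name='w8.png')
E
```

```text
t 10.2 p [ 0.3975 -0.2619  0.2038] yaw x 32.86 z [ 0. -0. -1.] F [-0.2 -0.1 -0.5] w 0.0851
center [ 0.3928 -0.2649] size [0.0601 0.1187] yaw 32.6 notchpts [np.int64(14), np.int64(0)]
```

View pics/w8.png

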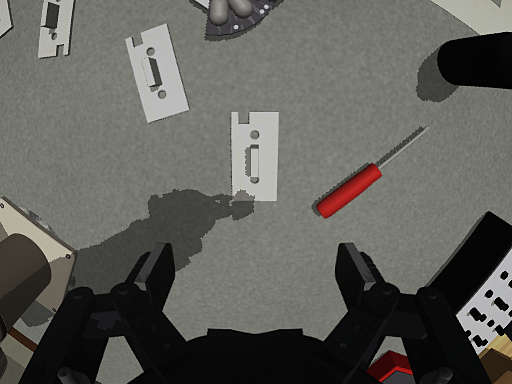

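Emit:
send_rows --pt "-0.003 0 0.045 0" --pt "0 0 0.045 0" --pt "0 0 0.045 0" --pt "0 0 0.045 0" --pt "0 0 0.02 0" --pt "0 0 0.02 0" --pt "0 0 0.005 0" --pt "0 0 0.005 0" --pt "0 0 0 0" --pt "0 0 0 0" --claw 0

```text
clock: 11.25
eef_pos: [0.3961, -0.2634, -0.0252]
tool_rot: [0.959, 0.283, 0.001, 0.001]
ft_force: [-0.8, 0.1, 0.8]
grip_width: 0.0428
```

Run:
```python
from h import *
o=st();p,d=cams.camera('wrist');cv2.imwrite('pics/w9.png',p)
```

```text
t 11.25 p [ 0.3961 -0.2634 -0.0252] yaw x 32.83 z [ 0.002 -0.001 -1.   ] F [-0.8  0.1  0.8] w 0.0428
```

View pics/w9.png

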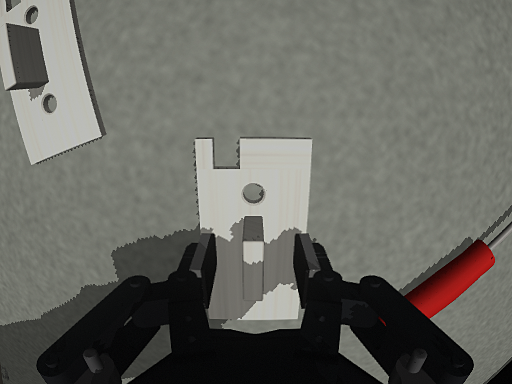

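Emit:
send_rows --pt "0 0 0 0" --pt "0 0 0 0" --pt "0 0 0 0" --pt "0 0 0 0" --pt "0 0 0 0" --pt "0 0 0 0" --pt "0 0 -0.04 0" --pt "0 0 -0.04 0" --pt "0 0 -0.03 0" --pt "0 0 0 0" --pt "0 0 0 0" --claw -1

```text
clock: 12.4
eef_pos: [0.3952, -0.2629, 0.0838]
tool_rot: [0.959, 0.282, 0.0, 0.0]
ft_force: [-0.3, 0.7, -2.1]
grip_width: 0.0086
```

Run:
```python
from h import *
o=st();print(o['joint_pos']);p,d=cams.camera('wrist');cv2.imwrite('pics/w10.png',p);np.save('pics/w10_d.npy',d)
```

```text
t 12.4 p [ 0.3952 -0.2629  0.0838] yaw x 32.82 z [ 0. -0. -1.] F [-0.3  0.7 -2.1] w 0.0086
[-5.86889317e-01  2.70918034e-01 -2.55709368e-01  1.04357281e+00
 -1.65979988e-06  1.98192457e+00]
```

View pics/w10.png

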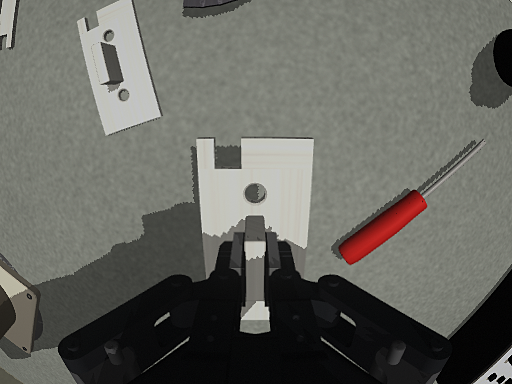

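Run:
```python
from h import *
d=np.load('pics/w10_d.npy')
for u,v in [(205,160),(205,200),(300,150),(300,200),(270,145),(270,205),(230,200),(255,218),(254,225)]:print(u,v,np.round(toolpt(u,v,d)*1000,1))
p=cv2.imread('pics/w10.png');cv2.imwrite('pics/w10z.png',cv2.resize(p[130:230,185:325],None,fx=5.5,fy=5.5,interpolation=cv2.INTER_CUBIC))
```

```text
205 160 [ 45.5 -25.4 -31.6]
205 200 [ 23.4 -26.5 -31.8]
300 150 [ 50.5  23.6 -30.6]
300 200 [ 23.3  24.7 -31.5]
270 145 [ 53.2   8.  -32. ]
270 205 [ 21.    8.4 -32.7]
230 200 [ 23.4 -13.  -31.6]
255 218 [ 15.1   0.4 -36.6]
254 225 [ 15.2  -0.1 -45.4]
```

View pics/w10z.png

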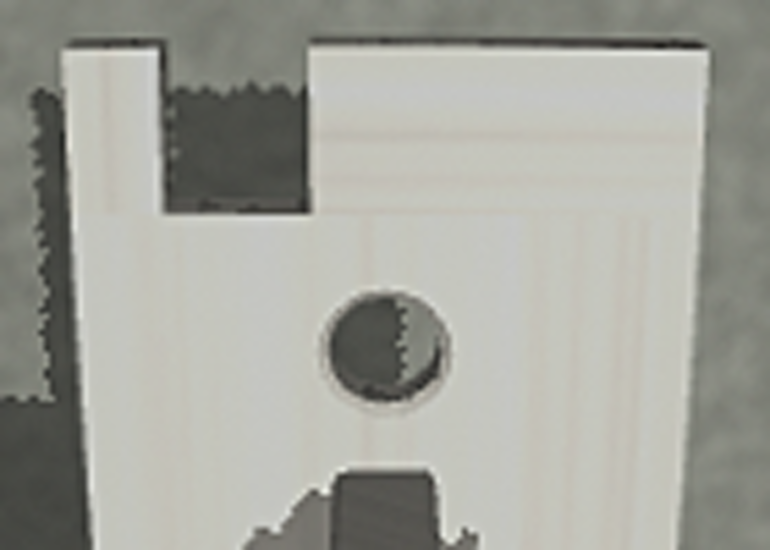

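Emit:
send_rows --pt "0 0 -0.04 0" --pt "0 0 -0.03 0" --pt "0.035 -0.0125 0 0" --pt "0.035 -0.0125 0 0" --pt "0.035 -0.0125 0 0" --pt "0.035 -0.0125 0 0" --pt "0.035 -0.0125 0 0" --pt "0.035 -0.0125 0 0" --pt "0.035 -0.0125 0 0" --pt "0.035 -0.0125 0 0" --pt "0 0 0 -1" --pt "0 0 0 -1" --pt "0 0 0 -1" --pt "0 0 0 -1" --pt "0 0 0 -1" --pt "0 0 0 -1" --pt "0 0 0 -1" --pt "0 0 0 -1" --pt "0 0 0 -1" --pt "0 0 0 -1"

```text
clock: 14.45
eef_pos: [0.5747, -0.027, 0.1507]
tool_rot: [0.705, 0.709, -0.002, -0.002]
ft_force: [0.2, 0.7, -2.2]
grip_width: 0.009
```

Emit:
send_rows --pt "0 0 0 -1" --pt "0 0 0 -1" --pt "0 0 0 -1" --pt "0 0 0 -1" --pt "0 0 0 -1" --pt "0 0 0 -1" --pt "0 0 0 -1" --pt "0 0 0 -1" --pt "0 0 0 -1" --pt "0 0 0 -1" --pt "0 0 0 -1" --pt "0 0 0 -1" --pt "0 0 0 -1" --pt "0 0 0 -1" --pt "0 0 0 -1" --pt "0 0 0 -1" --pt "0 0 0 -1" --pt "0 0 0 -1" --pt "0 0 0 -1" --pt "0 0 0 -1"

```text
clock: 16.45
eef_pos: [0.5746, -0.027, 0.1507]
tool_rot: [-0.216, 0.976, 0.001, -0.003]
ft_force: [-0.1, 0.2, -1.5]
grip_width: 0.0089
```

Emit:
send_rows --pt "0 0 0 -1" --pt "0 0 0 -1" --pt "0 0 0 -1" --pt "0 0 0 -1" --pt "0 0 0 -1" --pt "0 0 0 -1" --pt "0 0 0 -1" --pt "0 0 0 -1" --pt "0 0 0 -1" --pt "0 0 0 -1" --pt "0 0 0 -1" --pt "0 0 0 -1" --pt "0 0 0 -1" --pt "0 0 0 -1" --pt "0 0 0 -1" --pt "0 0 0 -1" --pt "0 0 0 -1" --pt "0 0 0 -1" --pt "0 0 0 -1" --pt "0 0 0 -1"

```text
clock: 18.45
eef_pos: [0.5747, -0.027, 0.1507]
tool_rot: [0.938, -0.346, -0.003, 0.001]
ft_force: [0.4, -0.9, -2.0]
grip_width: 0.0087
```

Run:
```python
from h import *
o=st();print(o['joint_pos']);p,d=cams.camera('wrist');cv2.imwrite('pics/w11.png',p);np.save('pics/w11_d.npy',d)
```

```text
t 18.45 p [ 0.5747 -0.027   0.1507] yaw x -40.46 z [-0.006  0.    -1.   ] F [ 0.4 -0.9 -2. ] w 0.0087
[-4.69020572e-02  4.15248953e-01  1.39258302e-01  1.30038258e+00
 -3.49458348e-05 -2.48228716e+00]
```

View pics/w11.png

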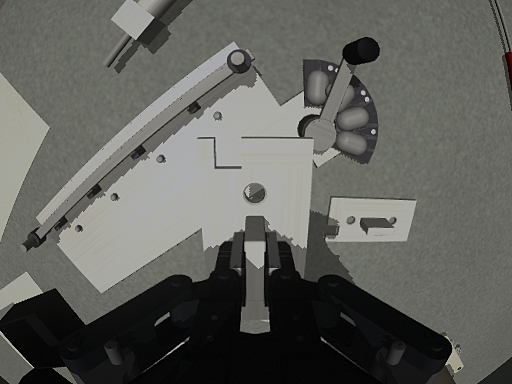

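Emit:
send_rows --pt "0 0 0 -1" --pt "0 0 0 -1" --pt "0 0 0 -1" --pt "0 0 0 -1" --pt "0 0 0 -1" --pt "0 0 0 -1" --pt "0 0 0.04 -0.1" --pt "0 0 0.04 0" --pt "0 0 0.03 0" --pt "0 0 0 0" --pt "0 0 0 0" --pt "0 0 0 0"

```text
clock: 19.7
eef_pos: [0.5778, -0.0271, 0.0453]
tool_rot: [0.999, -0.05, 0.001, -0.0]
ft_force: [0.5, 0.4, -1.4]
grip_width: 0.0091
```

Run:
```python
from h import *
o=st();print(o['joint_pos']);p,d=cams.camera('wrist');cv2.imwrite('pics/w12.png',p);np.save('pics/w12_d.npy',d)
```

```text
t 19.7 p [ 0.5778 -0.0271  0.0453] yaw x -5.78 z [ 0.003 -0.    -1.   ] F [ 0.5  0.4 -1.4] w 0.0091
[-4.69111069e-02  4.93366016e-01 -2.65486725e-02  1.04826800e+00
  1.22210950e-05 -3.08760740e+00]
```

View pics/w12.png

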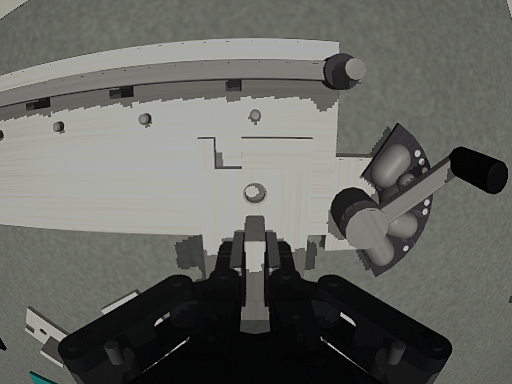

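```bash
cat >> h.py <<'E'
def tz(u,v,z):
    """wrist pixel -> tool xy on tool plane z (m)"""
    i=cams.camera_info('wrist');K=np.array(i['intrinsics']);M=np.array(i['mount'])
    x=(u-K[0,2])/K[0,0];y=(v-K[1,2])/K[1,1];r=max(np.hypot(x,y),1e-9)
    d=M[:3,:3]@np.array([np.sin(r)*x/r,-np.sin(r)*y/r,-np.cos(r)])
    return (M[:3,3]+d*(z-M[2,3])/d[2])[:2]
E
python3 - <<'E'
from h import *
p=cv2.imread('pics/w12.png')
cv2.imwrite('pics/w12z.png',cv2.resize(p[70:220,40:340],None,fx=2.6,fy=3.5,interpolation=cv2.INTER_CUBIC))
zt=.0453
print('hole',tz(255.5,193.1,-.0316)*1000)
print('edgeL',tz(199,160,-.0316)*1000,tz(202,200,-.0316)*1000,'edgeR',tz(314,140,-.0316)*1000,tz(309,220,-.0316)*1000)
for u,v in [(255,114),(145,118),(58,126)]: print('pin',tz(u,v,zt-.0225)*1000)
E
```

```text
hole [27.87169129  1.76521488]
edgeL [ 46.05972889 -27.50657402] [ 23.8989966  -27.13141342] edgeR [56.57558473 31.62371478] [11.92308643 31.51616694]
pin [65.19251086  1.6268954 ]
pin [ 64.74325038 -76.37891854]
pin [  64.40486281 -155.00162192]
```

View pics/w12z.png

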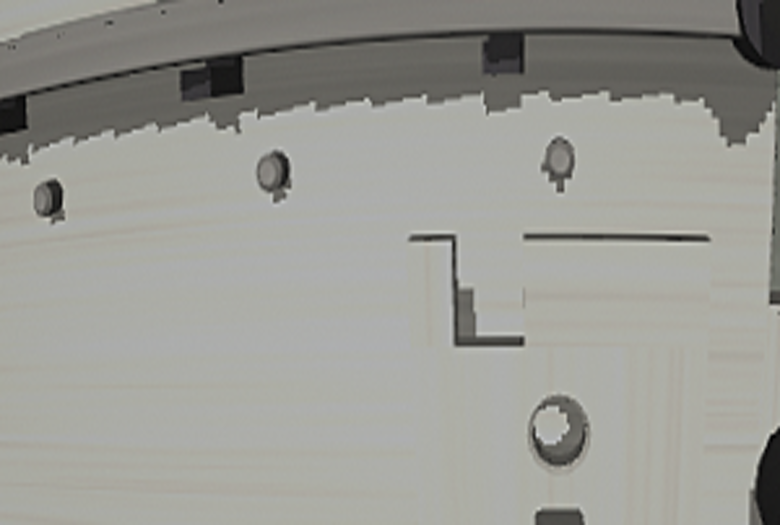

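Emit:
send_rows --pt "-0.002 0 0.02 0" --pt "0 0 0.015 0" --pt "0 0 0.009 0" --pt "0 0 0 0" --pt "0 0 0 0" --pt "0 0 0 0"

```text
clock: 20.35
eef_pos: [0.5756, -0.0269, 0.0011]
tool_rot: [0.999, -0.05, 0.001, -0.0]
ft_force: [0.1, 0.4, -0.8]
grip_width: 0.0087
```

Run:
```python
from h import *
o=st();p,d=cams.camera('wrist');cv2.imwrite('pics/w13.png',p);np.save('pics/w13_d.npy',d)
cv2.imwrite('pics/w13z.png',cv2.resize(p[60:220,180:340],None,fx=4.8,fy=3.7,interpolation=cv2.INTER_CUBIC))
```

```text
t 20.35 p [ 0.5756 -0.0269  0.0011] yaw x -5.75 z [ 0.002 -0.    -1.   ] F [ 0.1  0.4 -0.8] w 0.0087
```

View pics/w13z.png

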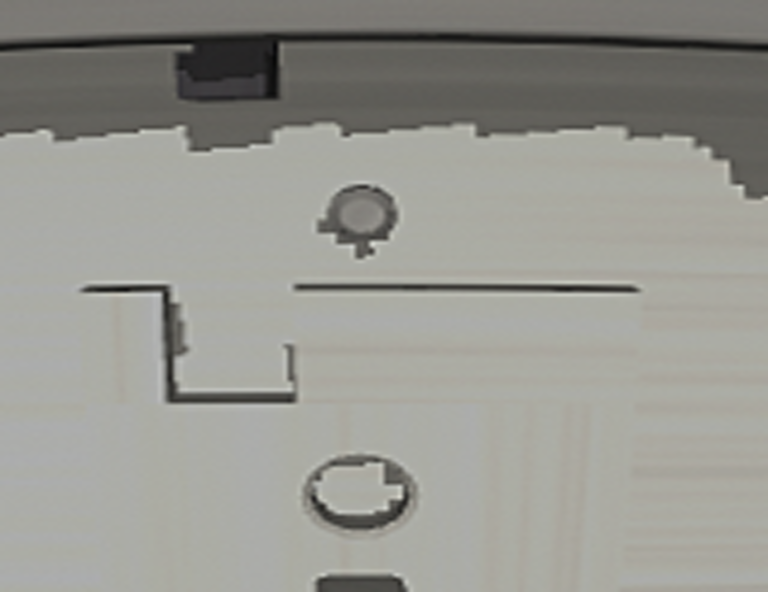

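Run:
```python
from h import *
print(tz(255.2,117.6,-.0214)*1000-tz(255,193.8,-.0316)*1000)
k=tz(180+228/4.8,60+90/3.7,.0011-.037);n=tz(180+230/4.8,60+395/3.7,-.0316)
print('key-pin should be (17,-14): key',k*1000,'notch',n*1000, 'diff',(k-n)*1000)
```

```text
[39.23497099  0.13127429]
key-pin should be (17,-14): key [ 84.3263783  -11.60235738] notch [ 42.32748494 -12.49568236] diff [41.99889336  0.89332498]
```

Emit:
send_rows --pt "0.01 0 0 0" --pt "0.01 0 0 0" --pt "0.01 0 0 0" --pt "0.006 0 0 0" --pt "0.003 0 0 0" --pt "0 0 0 0" --pt "0 0 0 0"

```text
clock: 21.1
eef_pos: [0.6127, -0.0307, -0.0002]
tool_rot: [0.999, -0.05, -0.0, -0.0]
ft_force: [0.0, 0.1, -1.9]
grip_width: 0.0088
```

Run:
```python
from h import *
o=st();p,d=cams.camera('wrist');cv2.imwrite('pics/w14.png',p)
cv2.imwrite('pics/w14z.png',cv2.resize(p[90:250,180:340],None,fx=4.8,fy=3.7,interpolation=cv2.INTER_CUBIC))
```

```text
t 21.1 p [ 6.127e-01 -3.070e-02 -2.000e-04] yaw x -5.75 z [-0.001  0.    -1.   ] F [ 0.   0.1 -1.9] w 0.0088
```

View pics/w14z.png

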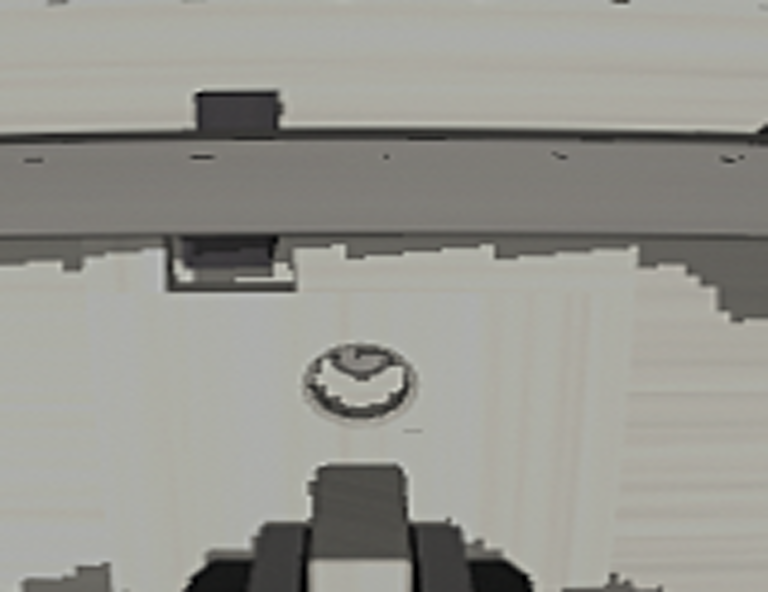

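Run:
```python
from h import *
h=tz(180+360/4.8,90+383/3.7,-.0316);print(h*1000)
for v in (350,358,365):print(v,(tz(180+360/4.8,90+v/3.7,-.0002-.0228)-h)*1000)
```

```text
[27.640809    1.49911373]
350 [2.16934606 0.01927335]
358 [0.90304259 0.01933   ]
365 [-0.21003128  0.01938675]
```

Emit:
send_rows --pt "0.0016 0 0 0" --pt "0 0 0 0" --pt "0 0 0 0"

```text
clock: 21.45
eef_pos: [0.6147, -0.0309, -0.0002]
tool_rot: [0.999, -0.05, -0.0, -0.0]
ft_force: [0.1, -0.4, -1.8]
grip_width: 0.0089
```

Run:
```python
from h import *
o=st();p,d=cams.camera('wrist');cv2.imwrite('pics/w15.png',p)
cv2.imwrite('pics/w15z.png',cv2.resize(p[170:220,230:280],None,fx=10,fy=10,interpolation=cv2.INTER_CUBIC))
```

```text
t 21.45 p [ 6.147e-01 -3.090e-02 -2.000e-04] yaw x -5.75 z [-0.  0. -1.] F [ 0.1 -0.4 -1.8] w 0.0089
```

View pics/w15z.png

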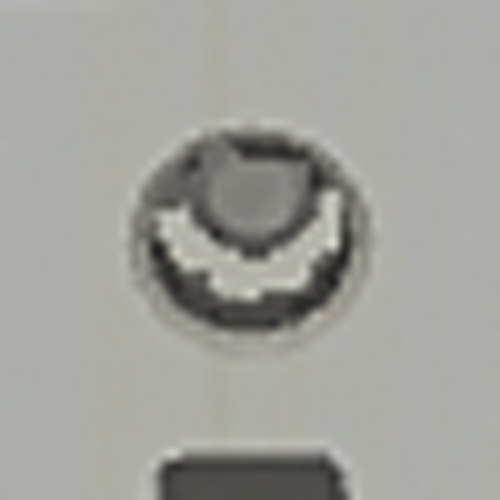

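Run:
```python
from h import *
h=tz(255,194,-.0318)
print((tz(255.5,189.6,-.0002-.023)-h)*1000)
```

```text
[-0.50067582  0.29834074]
```

Emit:
send_rows --pt "0 0 0.003 0" --pt "0 0 0.003 0" --pt "0 0 0.002 0" --pt "0 0 0.001 0" --pt "0 0 0 0" --pt "0 0 0 0"

```text
clock: 22.1
eef_pos: [0.6148, -0.0309, -0.0092]
tool_rot: [0.999, -0.05, -0.0, 0.0]
ft_force: [-0.2, -0.4, -0.7]
grip_width: 0.0086
```

Emit:
send_rows --pt "0 0 0.001 0" --pt "0 0 0 0" --pt "0 0 0 0"

```text
clock: 22.4
eef_pos: [0.6147, -0.0309, -0.0102]
tool_rot: [0.999, -0.05, -0.0, 0.0]
ft_force: [0.2, 0.5, -2.0]
grip_width: 0.0087
```

Emit:
send_rows --pt "0 0 0 0" --pt "0 0 0 0" --pt "0 0 0 0" --pt "0 0 0 0" --pt "0 0 -0.02 0" --pt "0 0 -0.04 0" --pt "0 0 -0.04 0" --pt "0 0 -0.04 0" --pt "0 0 0 0" --pt "0 0 0 0" --claw 0

```text
clock: 23.4
eef_pos: [0.6158, -0.031, 0.1314]
tool_rot: [0.999, -0.05, 0.002, -0.0]
ft_force: [0.6, -0.7, -0.8]
grip_width: 0.0428
```

Run:
```python
from h import *
o=st();p,d=cams.camera('wrist');cv2.imwrite('pics/w16.png',p)
for u,v in [(230,180),(290,150),(225,225)]: 
    T=toolT(o);q=toolpt(u,v,d);print((T[:3,:3]@q+T[:3,3]).round(4))
p,d=cams.camera('top')
for n in [(.393,.2547),(.4248,.101),(.4235,-.0938)]: plate_from('top',n,p=p,thr=165)
```

```text
t 23.4 p [ 0.6158 -0.031   0.1314] yaw x -5.75 z [ 0.003 -0.    -1.   ] F [ 0.6 -0.7 -0.8] w 0.0428
[ 0.6099 -0.0065  0.0212]
[ 0.634  -0.0703  0.0161]
[0.5568 0.0066 0.0146]Traceback (most recent call last):
  File "<stdin>", line 6, in <module>
  File "h.py", line 44, in plate_from
    w=np.array([onz(n,*q[0],z,o)[:2] for q in cc]).astype(np.float32)
                ~~~^^^^^^^^^^^^^
  File "h.py", line 16, in onz
    o,d=ray(n,u,v,pose);return o+d*(z-o[2])/d[2]
        ~~~^^^^^^^^^^^^
  File "h.py", line 5, in ray
    i=cams.camera_info(n);K=np.array(i['intrinsics'])
ValueError: time passes only in moves, steps and waits
```

View pics/w16.png

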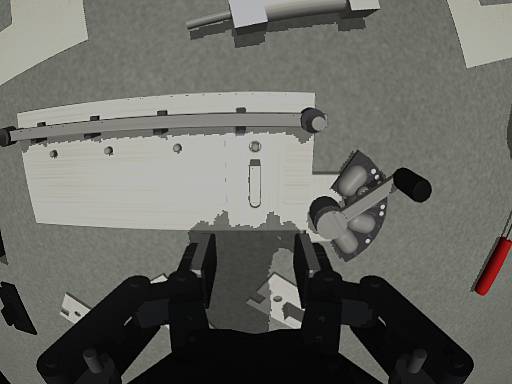

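Plate one is seated. Its top is at z = 0.021, and the pin shows in the hole at (255,146). The `camera_info` call has a rate limit, so I'll cache it. I'll check the remaining plates before moving on.

```bash
python3 - <<'E'
s=open('h.py').read()
s=s.replace("def ray(","_C={}\ndef info(n):\n    if n not in _C: _C[n]=cams.camera_info(n)\n    return _C[n]\ndef ray(",1)
h,t=s.split("def ray(",1);t=t.replace("cams.camera_info(","info(");open('h.py','w').write(h+"def ray("+t)
E
python3 - <<'E'
from h import *
o=st()
p,d=cams.camera('top')
for n in [(.393,.2547),(.4248,.101),(.4235,-.0938)]: plate_from('top',n,p=p,thr=165)
E
```

```text
t 23.5 p [ 0.6138 -0.0309  0.1285] yaw x -5.75 z [-0.002  0.    -1.   ] F [-0.8  0.4 -0.3] w 0.0427
center [0.3933 0.2544] size [0.0573 0.1182] yaw 50.8 notchpts [np.int64(3), np.int64(0)]
center [0.4243 0.1003] size [0.058  0.1177] yaw 207.6 notchpts [np.int64(0), np.int64(2)]
no plate
```

Emit:
send_rows --pt "0 0 -0.04 0" --pt "-0.034 -0.0185 0 0" --pt "-0.034 -0.0185 0 0" --pt "-0.034 -0.0185 0 0" --pt "-0.034 -0.0185 0 0" --pt "-0.034 -0.0185 0 0" --pt "-0.034 -0.0185 0 0" --pt "0 0 0 1" --pt "0 0 0 1" --pt "0 0 0 1" --pt "0 0 0 1" --pt "0 0 0 1" --pt "0 0 0 1" --pt "0 0 0 1" --pt "0 0 0 1" --pt "0 0 0 1" --pt "0 0 0 1" --pt "0 0 0 1" --pt "0 0 0 1" --pt "0 0 0 1"

```text
clock: 25.55
eef_pos: [0.4217, 0.0997, 0.1682]
tool_rot: [0.763, -0.646, -0.001, 0.001]
ft_force: [-0.3, 0.8, -0.7]
grip_width: 0.0428
```

Emit:
send_rows --pt "0 0 0 1" --pt "0 0 0 1" --pt "0 0 0 1" --pt "0 0 0 1" --pt "0 0 0 1" --pt "0 0 0 1" --pt "0 0 0 1" --pt "0 0 0 1" --pt "0 0 0 1" --pt "0 0 0 1" --pt "0 0 0 1" --pt "0 0 0 1" --pt "0 0 0 0.5" --pt "0 0 0 0" --pt "0 0 0 0" --pt "0 0 0 0"

```text
clock: 27.15
eef_pos: [0.4225, 0.0998, 0.1692]
tool_rot: [-0.243, 0.97, 0.0, -0.001]
ft_force: [0.3, -0.5, -0.4]
grip_width: 0.0429
```

Run:
```python
from h import *
o=st();plate_from('wrist',(.424,.1),o=o,name='w17.png')
```

```text
t 27.15 p [0.4225 0.0998 0.1692] yaw x -151.82 z [-0.001 -0.    -1.   ] F [ 0.3 -0.5 -0.4] w 0.0429
center [0.4218 0.0988] size [0.0605 0.1197] yaw 207.4 notchpts [np.int64(0), np.int64(13)]
```

View pics/w17.png

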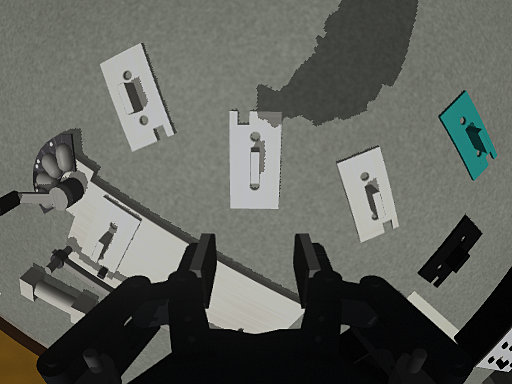

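Emit:
send_rows --pt "0 0 0.045 0.05" --pt "0 0 0.045 0" --pt "0 0 0.045 0" --pt "0 0 0.03 0" --pt "0 0 0.02 0" --pt "0 0 0.009 0" --pt "0 0 0 0" --pt "0 0 0 0"

```text
clock: 28.0
eef_pos: [0.4238, 0.1001, -0.0234]
tool_rot: [-0.241, 0.971, -0.0, 0.001]
ft_force: [0.4, -0.4, 0.1]
grip_width: 0.0422
```

Emit:
send_rows --pt "0 0 0 0" --pt "0 0 0 0" --pt "0 0 0 0" --pt "0 0 0 0" --pt "0 0 0 0" --pt "0 0 0 0" --pt "0 0 -0.04 0" --pt "0 0 -0.04 0" --pt "0 0 -0.03 0" --pt "0 0 0 0" --pt "0 0 0 0" --claw -1

```text
clock: 29.1
eef_pos: [0.4232, 0.1, 0.0862]
tool_rot: [-0.241, 0.971, -0.0, 0.001]
ft_force: [-0.9, 0.2, -1.6]
grip_width: 0.0085
```

Run:
```python
from h import *
o=st();p,d=cams.camera('wrist');cv2.imwrite('pics/w18.png',p)
for u,v in [(205,160),(205,200),(300,150),(300,200)]:print(u,v,np.round(toolpt(u,v,d)*1000,1))
```

```text
t 29.1 p [0.4232 0.1    0.0862] yaw x -152.14 z [ 0.002  0.    -1.   ] F [-0.9  0.2 -1.6] w 0.0085
205 160 [ 48.3 -26.6 -28.4]
205 200 [ 26.1 -27.5 -29.5]
300 150 [ 53.8  23.2 -29.2]
300 200 [ 25.7  24.6 -28.4]
```

View pics/w18.png

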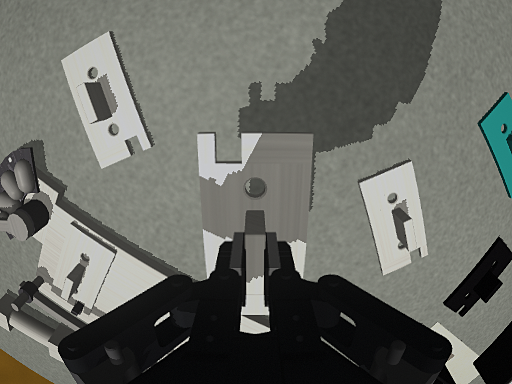

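Emit:
send_rows --pt "0 0 -0.04 0" --pt "-0.024 -0.0234 -0.01 0" --pt "-0.024 -0.0234 0 0" --pt "-0.024 -0.0234 0 0" --pt "-0.024 -0.0234 0 0" --pt "-0.024 -0.0234 0 0" --pt "0 0 0 -1" --pt "0 0 0 -1" --pt "0 0 0 -1" --pt "0 0 0 -1" --pt "0 0 0 -1" --pt "0 0 0 -1" --pt "0 0 0 -1" --pt "0 0 0 -1" --pt "0 0 0 -1" --pt "0 0 0 -1" --pt "0 0 0 -1" --pt "0 0 0 -1" --pt "0 0 0 -1"

```text
clock: 31.05
eef_pos: [0.582, 0.0524, 0.1329]
tool_rot: [0.78, -0.625, -0.002, 0.002]
ft_force: [0.7, -0.3, -1.0]
grip_width: 0.0088
```

Emit:
send_rows --pt "0 0 0 -1" --pt "0 0 0 -1" --pt "0 0 0 -1" --pt "0 0 0 -1" --pt "0 0 0 -1" --pt "0 0 0 -1" --pt "0 0 0 -1" --pt "0 0 0 -1" --pt "0 0 0 -1" --pt "0 0 0 -1" --pt "0 0 0 -1" --pt "0 0 0 -1" --pt "0 0 0 -0.55" --pt "0 0 0.04 0" --pt "0 0 0.04 0" --pt "0 0 0 0" --pt "0 0 0 0" --pt "0 0 0 0"

```text
clock: 32.85
eef_pos: [0.585, 0.0527, 0.0572]
tool_rot: [0.999, -0.05, 0.001, -0.0]
ft_force: [-0.0, 0.9, -0.6]
grip_width: 0.0089
```

Run:
```python
from h import *
o=st();p,d=cams.camera('wrist');cv2.imwrite('pics/w19.png',p)
for u,v in [(205,160),(205,200),(300,150),(300,200)]:print(u,v,np.round(toolpt(u,v,d)*1000,1))
cv2.imwrite('pics/w19z.png',cv2.resize(p[60:220,180:340],None,fx=4.8,fy=3.7,interpolation=cv2.INTER_CUBIC))
```

```text
t 32.85 p [0.585  0.0527 0.0572] yaw x -5.75 z [ 0.002  0.    -1.   ] F [-0.   0.9 -0.6] w 0.0089
205 160 [ 45.3 -24.9 -28.5]
205 200 [ 22.6 -26.1 -28.3]
300 150 [ 50.5  25.1 -27.8]
300 200 [ 22.6  26.3 -28.4]
```

View pics/w19z.png

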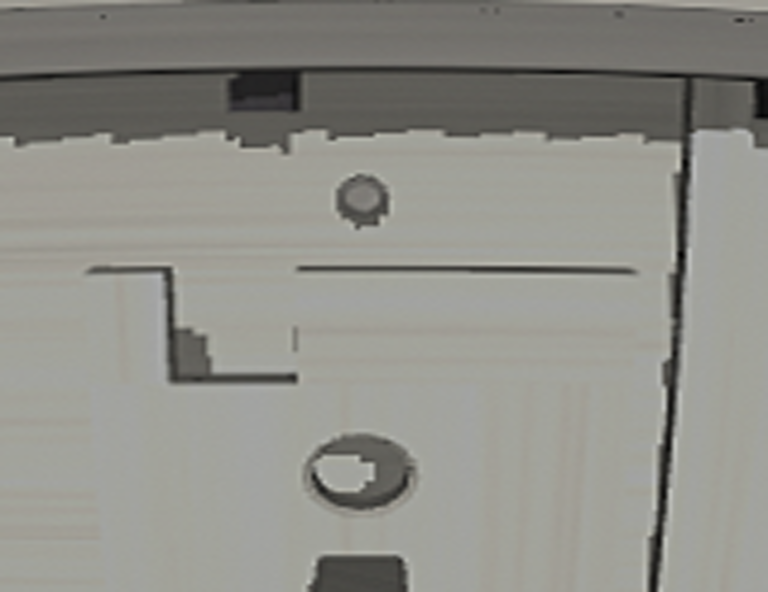

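Run:
```python
from h import *
print((tz(180+361/4.8,60+196/3.7,.0572-.0228)-tz(180+360/4.8,60+472/3.7,-.0294))*1000)
```

```text
[34.80579639  0.29774802]
```

Emit:
send_rows --pt "-0.004 0 0.02 0" --pt "0 0 0.02 0" --pt "0 0 0.0136 0" --pt "0 0 0 0" --pt "0 0 0 0" --pt "0 0 0 0"

```text
clock: 33.5
eef_pos: [0.5811, 0.0531, 0.0037]
tool_rot: [0.999, -0.05, 0.001, -0.0]
ft_force: [-0.0, 0.8, -1.9]
grip_width: 0.0088
```

```bash
cat >> h.py <<'E'
def zoom(p,name,u0=180,v0=60,w=160,h=160,fx=4.8,fy=3.7):
    cv2.imwrite('pics/'+name,cv2.resize(p[v0:v0+h,u0:u0+w],None,fx=fx,fy=fy,interpolation=cv2.INTER_CUBIC))
E
python3 - <<'E'
from h import *
o=st();p,d=cams.camera('wrist');zoom(p,'w20z.png')
E
```

```text
t 33.5 p [0.5811 0.0531 0.0037] yaw x -5.75 z [ 0.003  0.    -1.   ] F [-0.   0.8 -1.9] w 0.0088
```

View pics/w20z.png

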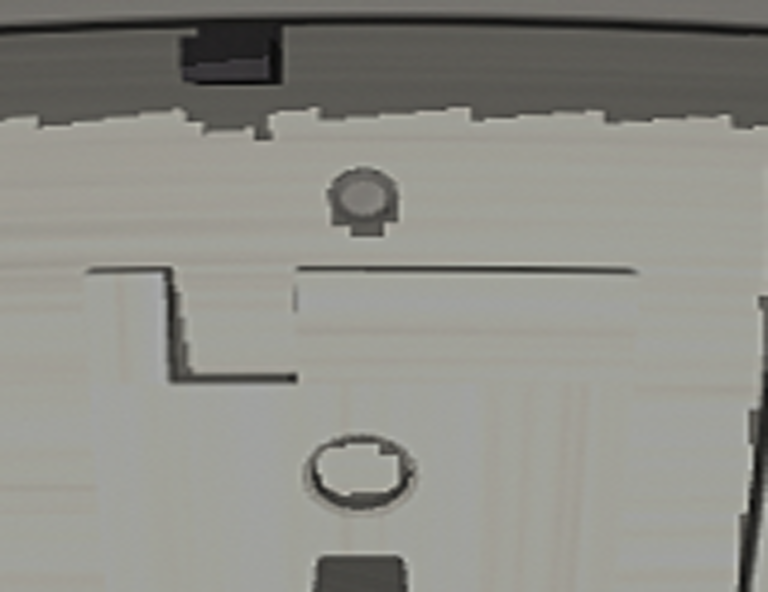

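Run:
```python
from h import *
print((tz(180+363/4.8,60+195/3.7,.0037-.0228)-tz(180+360/4.8,60+472/3.7,-.0294))*1000)
```

```text
[38.94777894  0.36165545]
```

Emit:
send_rows --pt "0.01 0 0 0" --pt "0.01 0 0 0" --pt "0.01 0 0 0" --pt "0.006 0.0004 0 0" --pt "0.004 0 0 0" --pt "0 0 0 0" --pt "0 0 0 0"

```text
clock: 34.25
eef_pos: [0.6192, 0.0486, 0.0021]
tool_rot: [0.999, -0.05, -0.0, -0.0]
ft_force: [-0.3, -0.2, -2.3]
grip_width: 0.0085
```

Run:
```python
from h import *
o=st();p,d=cams.camera('wrist');zoom(p,'w21z.png',230,165,50,50,10,10)
```

```text
t 34.25 p [0.6192 0.0486 0.0021] yaw x -5.75 z [-0.001  0.    -1.   ] F [-0.3 -0.2 -2.3] w 0.0085
```

View pics/w21z.png

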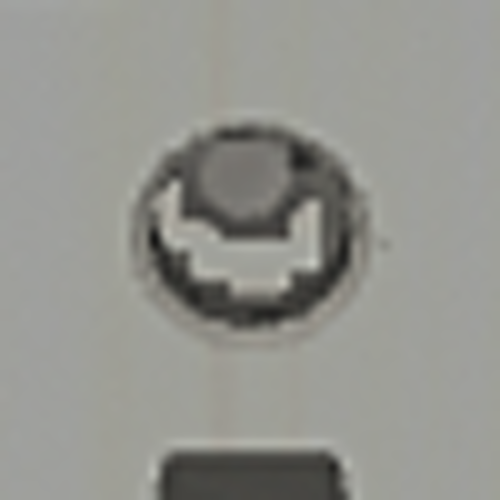

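Run:
```python
from h import *
print((tz(254.5,182.9,.0021-.023)-tz(255,188.6,-.0294))*1000)
```

```text
[ 0.48276165 -0.26173031]
```

Emit:
send_rows --pt "0.0004 0 0.003 0" --pt "0 0 0.003 0" --pt "0 0 0.002 0" --pt "0 0 0.0015 0" --pt "0 0 0 0" --pt "0 0 0 0"

```text
clock: 34.9
eef_pos: [0.6198, 0.0486, -0.0073]
tool_rot: [0.999, -0.05, -0.0, 0.0]
ft_force: [-0.4, 0.1, -1.5]
grip_width: 0.0087
```

Underside is at 16 mm and there's no contact force, so the pin is inside the hole. Releasing.

Emit:
send_rows --pt "0 0 0.001 0" --pt "0 0 0 0" --pt "0 0 0 0"

```text
clock: 35.2
eef_pos: [0.6202, 0.0486, -0.0079]
tool_rot: [0.999, -0.05, 0.0, -0.0]
ft_force: [-0.9, 0.2, 1.0]
grip_width: 0.0087
```

Emit:
send_rows --pt "0 0 0 0" --pt "0 0 0 0" --pt "0 0 0 0" --pt "0 0 0 0" --pt "0 0 -0.02 0" --pt "0 0 -0.04 0" --pt "0 0 -0.04 0" --pt "0 0 -0.04 0" --pt "0 0 0 0" --pt "0 0 0 0" --claw 0

```text
clock: 36.2
eef_pos: [0.6209, 0.0486, 0.1332]
tool_rot: [0.999, -0.05, 0.002, -0.0]
ft_force: [-0.4, -0.4, -0.6]
grip_width: 0.0427
```

Run:
```python
from h import *
o=st();p,d=cams.camera('wrist');cv2.imwrite('pics/w22.png',p)
T=toolT(o)
for u,v in [(230,180),(280,180),(300,150),(225,200)]: 
    q=toolpt(u,v,d);print((T[:3,:3]@q+T[:3,3]).round(4))
p,d=cams.camera('top');cv2.imwrite('pics/t22.png',p)
for n in [(.393,.2547),(.4235,-.0938)]: plate_from('top',n,p=p,thr=140)
```

```text
t 36.2 p [0.6209 0.0486 0.1332] yaw x -5.75 z [ 0.003  0.    -1.   ] F [-0.4 -0.4 -0.6] w 0.0427
[0.6143 0.0734 0.0207]
[0.6094 0.0222 0.0216]
[ 0.6375 -0.0013  0.0151]
[0.591  0.0823 0.0154]
center [0.3933 0.255 ] size [0.0613 0.1205] yaw 50.8 notchpts [np.int64(5), np.int64(0)]
center [ 0.4114 -0.0757] size [0.06   0.0919] yaw 45.9 notchpts [np.int64(0), np.int64(0)]
```

View pics/w22.png

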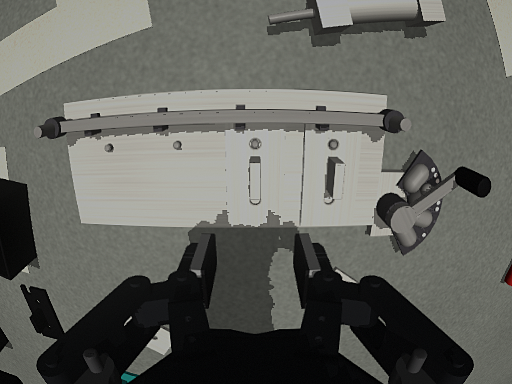

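Emit:
send_rows --pt "0 0 -0.04 0" --pt "-0.0305 0.027 0 0" --pt "-0.0305 0.027 0 0" --pt "-0.0305 0.027 0 0" --pt "-0.0305 0.027 0 0" --pt "-0.0305 0.027 0 0" --pt "-0.0305 0.027 0 0" --pt "0 0 0 1" --pt "0 0 0 1" --pt "0 0 0 1" --pt "0 0 0 1" --pt "0 0 0 1" --pt "0 0 0 1" --pt "0 0 0 1" --pt "0 0 0 1" --pt "0 0 0 1" --pt "0 0 0 1" --pt "0 0 0 1" --pt "0 0 0 1" --pt "0 0 0 1"

```text
clock: 38.3
eef_pos: [0.4232, -0.0657, 0.1701]
tool_rot: [0.752, -0.66, 0.005, 0.011]
ft_force: [-1.3, -0.3, -0.8]
grip_width: 0.0427
```

Emit:
send_rows --pt "0 0 0 1" --pt "0 0 0 1" --pt "0 0 0 1" --pt "0 0 0 1" --pt "0 0 0 1" --pt "0 0 0 1" --pt "0 0 0 1" --pt "0 0 0 1" --pt "0 0 0 1" --pt "0 0 0 1" --pt "0 0 0 1" --pt "0 0 0 1" --pt "0 0 0 1" --pt "0 0 0 1" --pt "0 0 0 1" --pt "0 0 0 1" --pt "0 0 0 1" --pt "0 0 0 1" --pt "0 0 0 1" --pt "0 0 0 1"

```text
clock: 40.3
eef_pos: [0.4232, -0.0657, 0.1701]
tool_rot: [0.149, 0.989, -0.012, -0.002]
ft_force: [-0.1, 0.1, 0.7]
grip_width: 0.0428
```

Emit:
send_rows --pt "0 0 0 1" --pt "0 0 0 1" --pt "0 0 0 1" --pt "0 0 0 1" --pt "0 0 0 1" --pt "0 0 0 1" --pt "0 0 0 1" --pt "0 0 0 1" --pt "0 0 0 1" --pt "0 0 0 1" --pt "0 0 0 1" --pt "0 0 0 1" --pt "0 0 0 1" --pt "0 0 0 1" --pt "0 0 0 1" --pt "0 0 0 1" --pt "0 0 0 1" --pt "0 0 0 1" --pt "0 0 0 1" --pt "0 0 0 1"

```text
clock: 42.3
eef_pos: [0.4232, -0.0657, 0.1701]
tool_rot: [0.913, 0.409, -0.008, 0.009]
ft_force: [0.0, 0.1, 0.2]
grip_width: 0.0424
```

Emit:
send_rows --pt "0 0 0 0.6" --pt "0 0 0 0" --pt "0 0 0 0" --pt "0 0 0 0"

```text
clock: 42.7
eef_pos: [0.4242, -0.0658, 0.1713]
tool_rot: [0.923, 0.384, -0.007, 0.01]
ft_force: [0.3, 0.7, -0.1]
grip_width: 0.0429
```

Run:
```python
from h import *
o=st();print(o['joint_pos']);plate_from('wrist',(.4225,-.093),o=o,name='w23.png')
```

```text
t 42.7 p [ 0.4242 -0.0658  0.1713] yaw x 45.11 z [-0.005 -0.023 -1.   ] F [ 0.3  0.7 -0.1] w 0.0429
[-0.13554949  0.11456027 -0.20969678  1.24824715 -0.02318901  2.21853577]
center [ 0.4173 -0.0664] size [0.061 0.12 ] yaw 46.8 notchpts [np.int64(13), np.int64(0)]
```

View pics/w23.png

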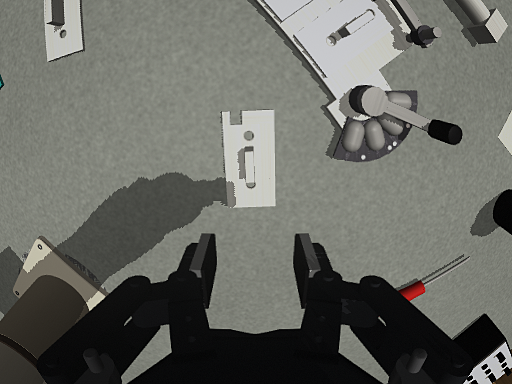

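The rightward translation ran into the wrist joint's range, which left the tool tilted by about 1.3°. The plate has also been knocked to about (0.419,-0.065). Both are tolerable, so I'll pick with compensation.

Emit:
send_rows --pt "0 -0.0056 0.04 -0.3" --pt "0 0 0.04 0" --pt "0 0 0.04 0" --pt "0 0 0.03 0" --pt "0 0 0 0" --pt "0 0 0 0"

```text
clock: 43.35
eef_pos: [0.4201, -0.0654, 0.0222]
tool_rot: [0.918, 0.397, -0.007, 0.01]
ft_force: [0.6, -0.4, -0.4]
grip_width: 0.0428
```

Run:
```python
from h import *
o=st();p,_=cams.camera('wrist');plate_from('wrist',(.419,-.065),o=o,p=p);cv2.imwrite('pics/w24.png',p)
```

```text
t 43.35 p [ 0.4201 -0.0654  0.0222] yaw x 46.79 z [-0.004 -0.023 -1.   ] F [ 0.6 -0.4 -0.4] w 0.0428
center [ 0.4177 -0.0664] size [0.0606 0.1201] yaw 46.9 notchpts [np.int64(23), np.int64(0)]
```

View pics/w24.png

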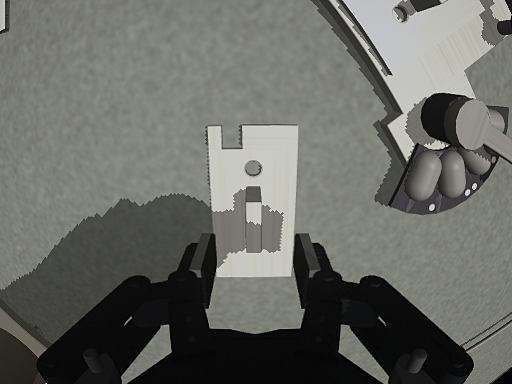

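Emit:
send_rows --pt "0 0 0.025 0" --pt "0 0 0.015 0" --pt "0 0 0.007 0" --pt "0 0 0 0" --pt "0 0 0 0"

```text
clock: 43.9
eef_pos: [0.4214, -0.0666, -0.0238]
tool_rot: [0.918, 0.397, -0.005, 0.01]
ft_force: [0.2, -0.2, -0.6]
grip_width: 0.0427
```

Emit:
send_rows --pt "0 0 0 0" --pt "0 0 0 0" --pt "0 0 0 0" --pt "0 0 0 0" --pt "0 0 0 0" --pt "0 0 0 0" --pt "0 0 -0.04 0" --pt "0 0 -0.04 0" --pt "0 0 -0.03 0" --pt "0 0 0 0" --pt "0 0 0 0" --claw -1

```text
clock: 45.0
eef_pos: [0.4208, -0.064, 0.0854]
tool_rot: [0.918, 0.397, -0.005, 0.01]
ft_force: [0.3, -0.5, -1.6]
grip_width: 0.0089
```

Run:
```python
from h import *
o=st();p,d=cams.camera('wrist');cv2.imwrite('pics/w25.png',p)
for u,v in [(205,160),(205,200),(300,150),(300,200)]:print(u,v,np.round(toolpt(u,v,d)*1000,1))
```

```text
t 45.0 p [ 0.4208 -0.064   0.0854] yaw x 46.78 z [-0.002 -0.023 -1.   ] F [ 0.3 -0.5 -1.6] w 0.0089
205 160 [ 45.  -26.2 -29.6]
205 200 [ 23.1 -27.1 -30.8]
300 150 [ 50.5  23.2 -30.6]
300 200 [ 22.8  24.5 -30.2]
```

View pics/w25.png

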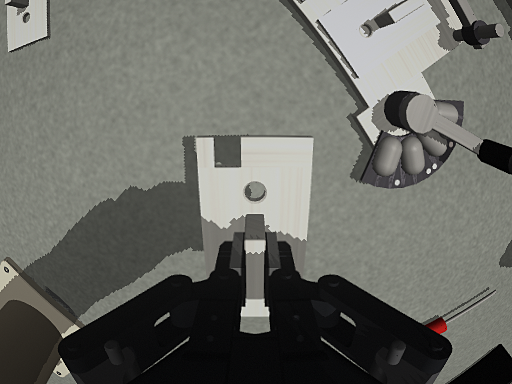

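Emit:
send_rows --pt "0 0 -0.045 0" --pt "0.0367 -0.0018 0 0" --pt "0.0367 -0.0018 0 0" --pt "0.0367 -0.0018 0 0" --pt "0.0367 -0.0018 0 0" --pt "0.0367 -0.0018 0 0" --pt "0.0367 -0.0018 0 0" --pt "0.0367 -0.0018 0 0" --pt "0 0 0 -1" --pt "0 0 0 -1" --pt "0 0 0 -1" --pt "0 0 0 -1" --pt "0 0 0 -1" --pt "0 0 0 -1" --pt "0 0 0 -1" --pt "0 0 0 -1" --pt "0 0 0 -1" --pt "0 0 0 -1" --pt "0 0 0 -1" --pt "0 0 0 -1"

```text
clock: 47.05
eef_pos: [0.5856, 0.1325, 0.122]
tool_rot: [0.531, 0.847, -0.012, 0.003]
ft_force: [0.3, 0.0, -0.7]
grip_width: 0.0087
```

Emit:
send_rows --pt "0 0 0 -1" --pt "0 0 0 -1" --pt "0 0 0 -1" --pt "0 0 0 -1" --pt "0 0 0 -1" --pt "0 0 0 -1" --pt "0 0 0 -1" --pt "0 0 0 -1" --pt "0 0 0 -1" --pt "0 0 0 -1" --pt "0 0 0 -1" --pt "0 0 0 -1" --pt "0 0 0 -1" --pt "0 0 0 -1" --pt "0 0 0 -1" --pt "0 0 0 -1" --pt "0 0 0 -1" --pt "0 0 0 -1" --pt "0 0 0 -1" --pt "0 0 0 -1"

```text
clock: 49.05
eef_pos: [0.5856, 0.1325, 0.122]
tool_rot: [-0.426, 0.905, -0.009, -0.009]
ft_force: [-0.7, -0.7, -1.2]
grip_width: 0.0088
```

Emit:
send_rows --pt "0 0 0 -1" --pt "0 0 0 -1" --pt "0 0 0 -1" --pt "0 0 0 -1" --pt "0 0 0 -1" --pt "0 0 0 -1" --pt "0 0 0 -1" --pt "0 0 0 -1" --pt "0 0 0 -1" --pt "0 0 0 -1" --pt "0 0 0 -1" --pt "0 0 0 -1" --pt "0 0 0 -1" --pt "0 0 0 -1" --pt "0 0 0 -1" --pt "0 0 0 -1" --pt "0 0 0 -1" --pt "0 0 0 -1" --pt "0 0 0 -1" --pt "0 0 0 -1"

```text
clock: 51.05
eef_pos: [0.5856, 0.1325, 0.122]
tool_rot: [0.991, -0.131, -0.003, 0.013]
ft_force: [0.4, -0.2, -1.1]
grip_width: 0.0087
```

Emit:
send_rows --pt "0 0 0 -1" --pt "0 0 0 -0.65" --pt "0 0 0 0" --pt "0 0 0 0"

```text
clock: 51.45
eef_pos: [0.5862, 0.1326, 0.123]
tool_rot: [0.999, -0.051, -0.003, 0.012]
ft_force: [0.3, -0.5, -1.1]
grip_width: 0.0086
```

Run:
```python
from h import *
o=st();print(o['joint_pos']);p,d=cams.camera('wrist');cv2.imwrite('pics/w26.png',p)
for u,v in [(205,160),(300,150),(300,200)]:print(u,v,np.round(toolpt(u,v,d)*1000,1))
```

```text
t 51.45 p [0.5862 0.1326 0.123 ] yaw x -5.9 z [-0.007 -0.024 -1.   ] F [ 0.3 -0.5 -1.1] w 0.0086
[ 0.23473288  0.48727384  0.17856166  1.27411204 -0.02156448 -2.80378381]
205 160 [ 45.7 -24.6 -30.1]
300 150 [ 51.2  24.6 -31.1]
300 200 [ 23.7  25.8 -31.1]
```

View pics/w26.png

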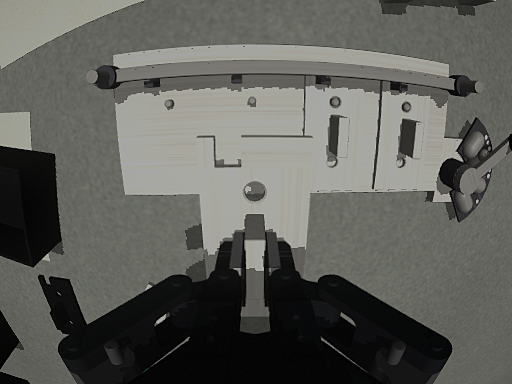

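Emit:
send_rows --pt "-0.003 0 0.04 0" --pt "0 0 0.03 0" --pt "0 0 0 0" --pt "0 0 0 0" --pt "0 0 0 0"

```text
clock: 52.0
eef_pos: [0.5857, 0.132, 0.0568]
tool_rot: [0.999, -0.051, 0.001, 0.011]
ft_force: [0.5, -0.1, -1.1]
grip_width: 0.0085
```

Run:
```python
from h import *
o=st();p,d=cams.camera('wrist');zoom(p,'w27z.png')
```

```text
t 52.0 p [0.5857 0.132  0.0568] yaw x -5.83 z [-0.    -0.022 -1.   ] F [ 0.5 -0.1 -1.1] w 0.0085
```

View pics/w27z.png

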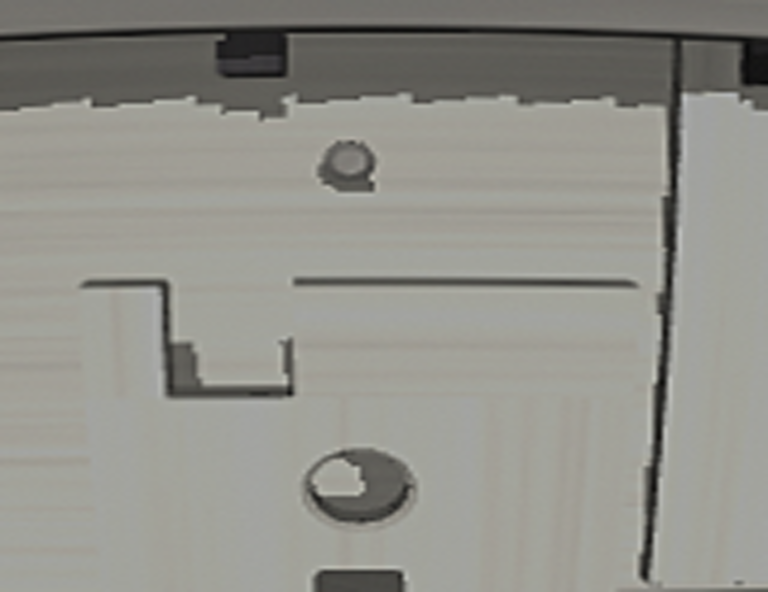

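```bash
cat >> h.py <<'E'
def rel(o,pin,hole,ztop):
    """pixels; returns pin-hole along horizontal tool x,y (mm) and underside height at hole"""
    T=toolT(o);h=T[:3,:3]@np.r_[tz(*hole,ztop),ztop+.006]+T[:3,3]
    P=onz('wrist',*pin,.0228,o);d=(P-h)[:2]
    a=np.arctan2(T[1,0],T[0,0]);c,s=np.cos(a),np.sin(a)
    print('dx,dy tool mm',round(1000*(d[0]*c+d[1]*s),2),round(1000*(d[0]*s-d[1]*c),2),'underside z',round(h[2],4))
E
python3 - <<'E'
from h import *
o=st();rel(o,(180+348/4.8,60+159/3.7),(180+360/4.8,60+486/3.7),-.0303)
E
```

```text
t 52.05 p [0.5859 0.132  0.0571] yaw x -5.83 z [ 0.001 -0.022 -1.   ] F [ 0.2  0.1 -1. ] w 0.0089
dx,dy tool mm 44.02 -0.34 underside z 0.0815
```

Emit:
send_rows --pt "0 -0.0015 0.02 0" --pt "0 0 0.02 0" --pt "0 0 0.0145 0" --pt "0 0 0 0" --pt "0 0 0 0" --pt "0 0 0 0"

```text
clock: 52.65
eef_pos: [0.5856, 0.1322, 0.0023]
tool_rot: [0.999, -0.051, 0.001, 0.011]
ft_force: [0.7, -1.3, -0.9]
grip_width: 0.0087
```

Run:
```python
from h import *
o=st();p,d=cams.camera('wrist');zoom(p,'w28z.png')
```

```text
t 52.65 p [0.5856 0.1322 0.0023] yaw x -5.82 z [-0.    -0.022 -1.   ] F [ 0.7 -1.3 -0.9] w 0.0087
```

View pics/w28z.png

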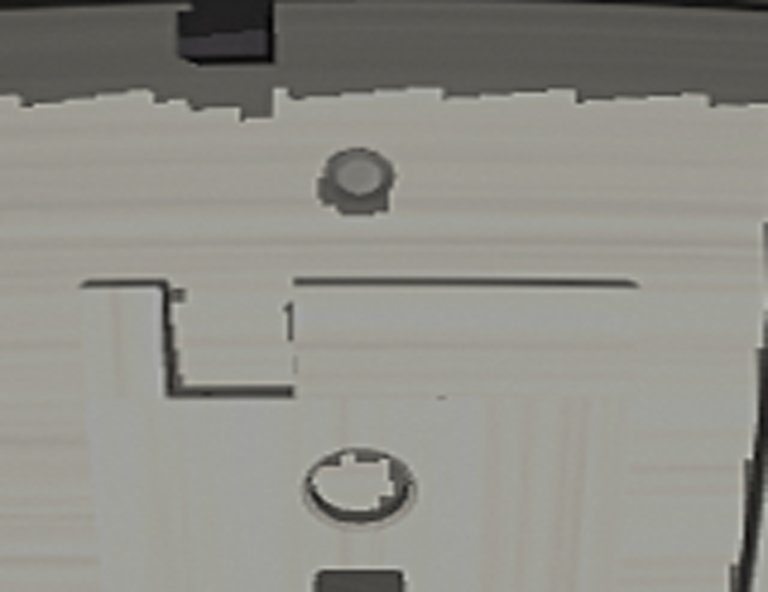

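Run:
```python
from h import *
o=monitor.get_obs();rel(o,(180+358/4.8,60+173/3.7),(180+360/4.8,60+486/3.7),-.0303)
```

```text
dx,dy tool mm 44.08 -0.11 underside z 0.0266
```

Emit:
send_rows --pt "0.01 0 0 0" --pt "0.01 0 0 0" --pt "0.01 0 0 0" --pt "0.009 0 0 0" --pt "0.0055 0 0 0" --pt "0 0 0 0" --pt "0 0 0 0"

```text
clock: 53.4
eef_pos: [0.6281, 0.1273, 0.0002]
tool_rot: [0.999, -0.051, -0.001, 0.012]
ft_force: [0.0, -0.7, -0.9]
grip_width: 0.0089
```

Run:
```python
from h import *
o=st();p,d=cams.camera('wrist');zoom(p,'w29z.png',230,165,50,50,10,10)
```

```text
t 53.4 p [6.281e-01 1.273e-01 2.000e-04] yaw x -5.82 z [-0.004 -0.023 -1.   ] F [ 0.  -0.7 -0.9] w 0.0089
```

View pics/w29z.png

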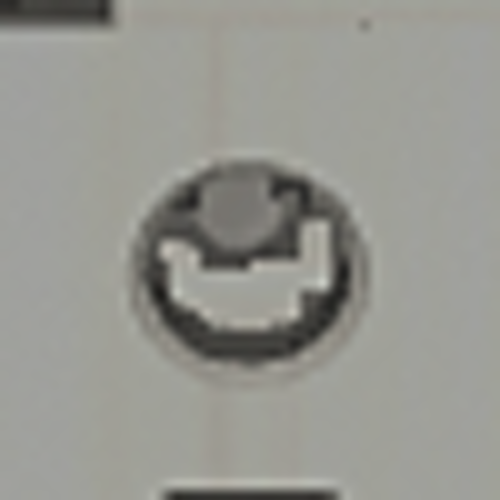

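Run:
```python
from h import *
o=monitor.get_obs();rel(o,(253.9,185.7),(255,192),-.0303)
```

```text
dx,dy tool mm 1.02 -0.56 underside z 0.0245
```

Emit:
send_rows --pt "0.0009 -0.0007 0 0" --pt "0 0 0.002 0" --pt "0 0 0.003 0" --pt "0 0 0.002 0" --pt "0 0 0.0015 0" --pt "0 0 0 0" --pt "0 0 0 0"

```text
clock: 54.15
eef_pos: [0.629, 0.1278, -0.0079]
tool_rot: [0.999, -0.051, -0.001, 0.012]
ft_force: [-1.3, -0.1, 2.8]
grip_width: 0.0085
```

Run:
```python
from h import *
o=st();p,d=cams.camera('wrist');zoom(p,'w30z.png',180,90)
for u,v in [(205,170),(205,210),(300,170),(300,210)]:
    T=toolT(o);q=toolpt(u,v,d);print((T[:3,:3]@q+T[:3,3]).round(4))
```

```text
t 54.15 p [ 0.629   0.1278 -0.0079] yaw x -5.81 z [-0.004 -0.023 -1.   ] F [-1.3 -0.1  2.8] w 0.0085
[0.6716 0.1492 0.0211]
[0.6491 0.1526 0.0217]
[0.6669 0.0995 0.0239]
[0.6435 0.1004 0.0222]
```

View pics/w30z.png

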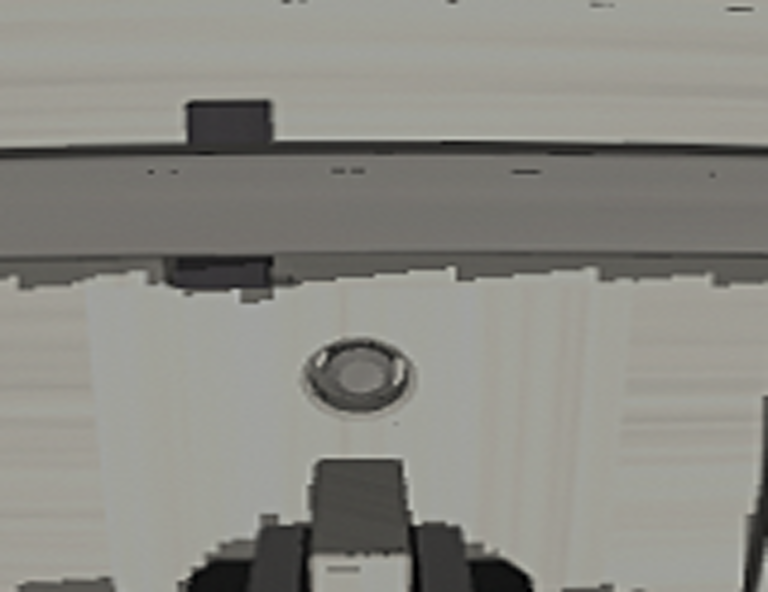

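The pin is centred in the hole and the left edge of the plate is touching the bed, so I'll release.

Emit:
send_rows --pt "0 0 0 0" --pt "0 0 0 0" --pt "0 0 0 0" --pt "0 0 0 0" --pt "0 0 -0.02 0" --pt "0 0 -0.04 0" --pt "0 0 -0.04 0" --pt "0 0 -0.04 0" --pt "0 0 0 0" --pt "0 0 0 0" --claw 0

```text
clock: 55.2
eef_pos: [0.6307, 0.1312, 0.1333]
tool_rot: [0.999, -0.051, 0.001, 0.011]
ft_force: [0.0, 0.1, -0.4]
grip_width: 0.0427
```

Run:
```python
from h import *
o=st();p,d=cams.camera('wrist');cv2.imwrite('pics/w31.png',p)
T=toolT(o)
for u,v in [(230,180),(280,180),(240,140),(275,140)]: 
    q=toolpt(u,v,d);print((T[:3,:3]@q+T[:3,3]).round(4))
p,d=cams.camera('top')
plate_from('top',(.393,.2547),p=p,thr=140)
```

```text
t 55.2 p [0.6307 0.1312 0.1333] yaw x -5.82 z [ 0.    -0.022 -1.   ] F [ 0.   0.1 -0.4] w 0.0427
[0.6242 0.1534 0.0215]
[0.6187 0.1022 0.0219]
[0.6642 0.1384 0.0209]
[0.6607 0.1038 0.0214]
center [0.3933 0.255 ] size [0.0613 0.1205] yaw 50.8 notchpts [np.int64(5), np.int64(0)]
```

View pics/w31.png

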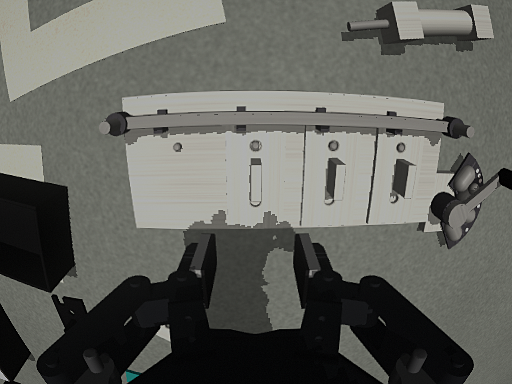

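Emit:
send_rows --pt "0 0 -0.04 0" --pt "-0.0356 -0.0147 0 0" --pt "-0.0356 -0.0147 0 0" --pt "-0.0356 -0.0147 0 0" --pt "-0.0356 -0.0147 0 0" --pt "-0.0356 -0.0147 0 0" --pt "-0.0356 -0.0147 0 0" --pt "-0.0356 -0.0147 0 0" --pt "0 0 0 1" --pt "0 0 0 1" --pt "0 0 0 1" --pt "0 0 0 1" --pt "0 0 0 1" --pt "0 0 0 1" --pt "0 0 0 1" --pt "0 0 0 1" --pt "0 0 0 1" --pt "0 0 0 1" --pt "0 0 0 1" --pt "0 0 0 1"

```text
clock: 57.3
eef_pos: [0.3911, 0.2586, 0.1676]
tool_rot: [0.794, -0.607, 0.005, 0.012]
ft_force: [-0.9, 0.6, -0.2]
grip_width: 0.0426
```

Emit:
send_rows --pt "0 0 0 1" --pt "0 0 0 1" --pt "0 0 0 1" --pt "0 0 0 1" --pt "0 0 0 1" --pt "0 0 0 1" --pt "0 0 0 1" --pt "0 0 0 1" --pt "0 0 0 1" --pt "0 0 0 1" --pt "0 0 0 1" --pt "0 0 0 1" --pt "0 0 0 1" --pt "0 0 0 1" --pt "0 0 0 1" --pt "0 0 0 1" --pt "0 0 0 1" --pt "0 0 0 1" --pt "0 0 0 1" --pt "0 0 0 1"

```text
clock: 59.3
eef_pos: [0.3911, 0.2586, 0.1676]
tool_rot: [0.082, 0.997, -0.013, -0.002]
ft_force: [1.0, 0.2, 0.1]
grip_width: 0.0424
```

Emit:
send_rows --pt "0 0 0 1" --pt "0 0 0 1" --pt "0 0 0 1" --pt "0 0 0 1" --pt "0 0 0 1" --pt "0 0 0 1" --pt "0 0 0 1" --pt "0 0 0 1" --pt "0 0 0 1" --pt "0 0 0 1" --pt "0 0 0 1" --pt "0 0 0 1" --pt "0 0 0 1" --pt "0 0 0 1" --pt "0 0 0 1" --pt "0 0 0 1" --pt "0 0 0 1" --pt "0 0 0 1" --pt "0 0 0 1" --pt "0 0 0 1"

```text
clock: 61.3
eef_pos: [0.3912, 0.2586, 0.1676]
tool_rot: [0.883, 0.469, -0.009, 0.01]
ft_force: [-0.6, -0.3, -0.5]
grip_width: 0.0429
```

Emit:
send_rows --pt "0 0 0 1" --pt "0 0 0 0" --pt "0 0 0 0" --pt "0 0 0 0"

```text
clock: 61.7
eef_pos: [0.3919, 0.2592, 0.1689]
tool_rot: [0.904, 0.427, -0.007, 0.01]
ft_force: [0.6, 0.2, -0.4]
grip_width: 0.0428
```

Run:
```python
from h import *
o=st();print(o['joint_pos']);plate_from('wrist',(.393,.255),o=o,name='w32.png')
```

```text
t 61.7 p [0.3919 0.2592 0.1689] yaw x 50.59 z [-0.005 -0.024 -1.   ] F [ 0.6  0.2 -0.4] w 0.0428
[ 0.59668764  0.20900274 -0.10172429  1.27731949 -0.01709815  2.85542666]
center [0.3906 0.2529] size [0.0604 0.1191] yaw 50.6 notchpts [np.int64(14), np.int64(0)]
```

View pics/w32.png

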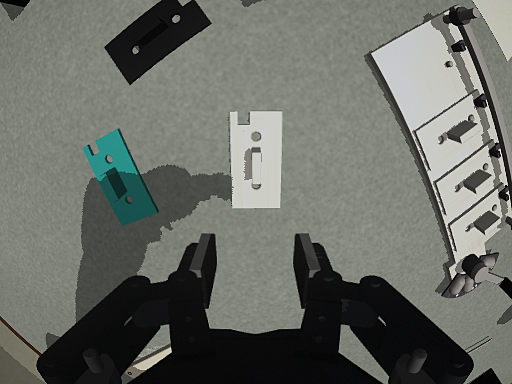

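Emit:
send_rows --pt "0.001 0.002 0.04 0" --pt "0 0 0.04 0" --pt "0 0 0.04 0" --pt "0 0 0.035 0" --pt "0 0 0.02 0" --pt "0 0 0.012 0" --pt "0 0 0.006 0" --pt "0 0 0 0" --pt "0 0 0 0"

```text
clock: 62.65
eef_pos: [0.3944, 0.2549, -0.0227]
tool_rot: [0.904, 0.427, -0.006, 0.01]
ft_force: [0.1, -0.2, 1.1]
grip_width: 0.0426
```

Run:
```python
from h import *
o=st();p,d=cams.camera('wrist');cv2.imwrite('pics/w33.png',p)
```

```text
t 62.65 p [ 0.3944  0.2549 -0.0227] yaw x 50.52 z [-0.002 -0.022 -1.   ] F [ 0.1 -0.2  1.1] w 0.0426
```

View pics/w33.png

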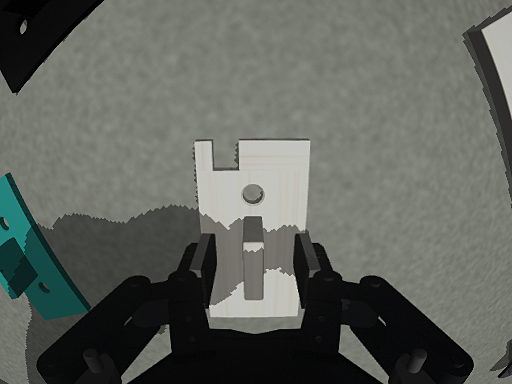

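Emit:
send_rows --pt "0 0 0 0" --pt "0 0 0 0" --pt "0 0 0 0" --pt "0 0 0 0" --pt "0 0 0 0" --pt "0 0 0 0" --pt "0 0 -0.04 0" --pt "0 0 -0.04 0" --pt "0 0 -0.03 0" --pt "0 0 0 0" --pt "0 0 0 0" --claw -1

```text
clock: 63.8
eef_pos: [0.3944, 0.2572, 0.087]
tool_rot: [0.904, 0.427, -0.006, 0.01]
ft_force: [-0.4, 0.3, -1.5]
grip_width: 0.0089
```

Run:
```python
from h import *
o=st();p,d=cams.camera('wrist');cv2.imwrite('pics/w34.png',p)
for u,v in [(205,160),(205,200),(300,150),(300,200)]:print(u,v,np.round(toolpt(u,v,d)*1000,1))
```

```text
t 63.8 p [0.3944 0.2572 0.087 ] yaw x 50.51 z [-0.002 -0.022 -1.   ] F [-0.4  0.3 -1.5] w 0.0089
205 160 [ 44.9 -26.4 -29.1]
205 200 [ 22.5 -27.5 -29.2]
300 150 [ 50.3  23.2 -29.6]
300 200 [ 22.2  24.6 -28.5]
```

View pics/w34.png

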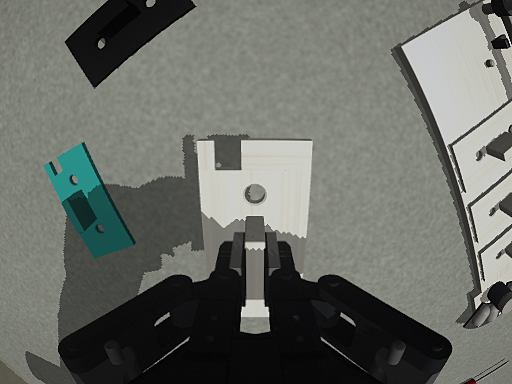

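Emit:
send_rows --pt "0 0 -0.045 0" --pt "0.0183 0.0364 0 0" --pt "0.0183 0.0364 0 0" --pt "0.0183 0.0364 0 0" --pt "0.0183 0.0364 0 0" --pt "0.0183 0.0364 0 0" --pt "0 0 0 -1" --pt "0 0 0 -1" --pt "0 0 0 -1" --pt "0 0 0 -1" --pt "0 0 0 -1" --pt "0 0 0 -1" --pt "0 0 0 -1" --pt "0 0 0 -1" --pt "0 0 0 -1" --pt "0 0 0 -1" --pt "0 0 0 -1" --pt "0 0 0 -1" --pt "0 0 0 -1" --pt "0 0 0 -1"

```text
clock: 65.85
eef_pos: [0.5915, 0.2124, 0.1289]
tool_rot: [0.415, 0.91, -0.013, 0.001]
ft_force: [0.9, 0.7, -1.4]
grip_width: 0.0087
```

Emit:
send_rows --pt "0 0 0 -1" --pt "0 0 0 -1" --pt "0 0 0 -1" --pt "0 0 0 -1" --pt "0 0 0 -1" --pt "0 0 0 -1" --pt "0 0 0 -1" --pt "0 0 0 -1" --pt "0 0 0 -1" --pt "0 0 0 -1" --pt "0 0 0 -1" --pt "0 0 0 -1" --pt "0 0 0 -1" --pt "0 0 0 -1" --pt "0 0 0 -1" --pt "0 0 0 -1" --pt "0 0 0 -1" --pt "0 0 0 -1" --pt "0 0 0 -1" --pt "0 0 0 -1"

```text
clock: 67.85
eef_pos: [0.5914, 0.2123, 0.1289]
tool_rot: [-0.541, 0.841, -0.008, -0.01]
ft_force: [0.5, -0.3, -1.1]
grip_width: 0.0087
```

Emit:
send_rows --pt "0 0 0 -1" --pt "0 0 0 -1" --pt "0 0 0 -1" --pt "0 0 0 -1" --pt "0 0 0 -1" --pt "0 0 0 -1" --pt "0 0 0 -1" --pt "0 0 0 -1" --pt "0 0 0 -1" --pt "0 0 0 -1" --pt "0 0 0 -1" --pt "0 0 0 -1" --pt "0 0 0 -1" --pt "0 0 0 -1" --pt "0 0 0 -1" --pt "0 0 0 -1" --pt "0 0 0 -1" --pt "0 0 0 -1" --pt "0 0 0 -1" --pt "0 0 0 0"

```text
clock: 69.85
eef_pos: [0.5916, 0.2124, 0.1292]
tool_rot: [0.999, -0.051, -0.003, 0.013]
ft_force: [0.1, 0.1, -1.2]
grip_width: 0.0089
```

Run:
```python
from h import *
o=st();print(o['joint_pos']);p,d=cams.camera('wrist');cv2.imwrite('pics/w35.png',p)
for u,v in [(205,160),(300,150),(300,200)]:print(u,v,np.round(toolpt(u,v,d)*1000,1))
```

```text
t 69.85 p [0.5916 0.2124 0.1292] yaw x -5.83 z [-0.008 -0.025 -1.   ] F [ 0.1  0.1 -1.2] w 0.0089
[ 0.35579785  0.54326385  0.28699106  1.3305242  -0.02038216 -2.68393258]
205 160 [ 45.4 -24.8 -29. ]
300 150 [ 50.7  25.  -28.7]
300 200 [ 22.8  26.2 -28.9]
```

View pics/w35.png

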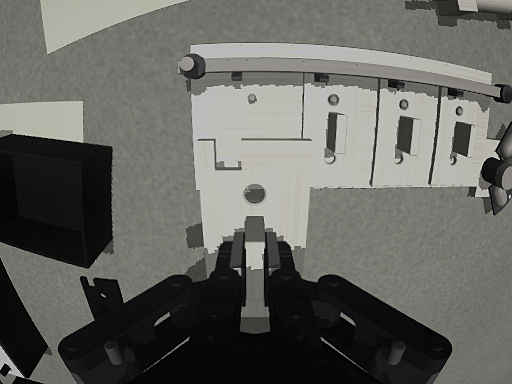

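Emit:
send_rows --pt "-0.003 -0.001 0.04 0" --pt "0 0 0.035 0" --pt "0 0 0 0" --pt "0 0 0 0" --pt "0 0 0 0"

```text
clock: 70.4
eef_pos: [0.5914, 0.2131, 0.0589]
tool_rot: [0.999, -0.051, 0.0, 0.011]
ft_force: [0.8, -0.3, -0.8]
grip_width: 0.0086
```

Run:
```python
from h import *
o=st();p,d=cams.camera('wrist');zoom(p,'w36z.png')
```

```text
t 70.4 p [0.5914 0.2131 0.0589] yaw x -5.86 z [-0.    -0.022 -1.   ] F [ 0.8 -0.3 -0.8] w 0.0086
```

View pics/w36z.png

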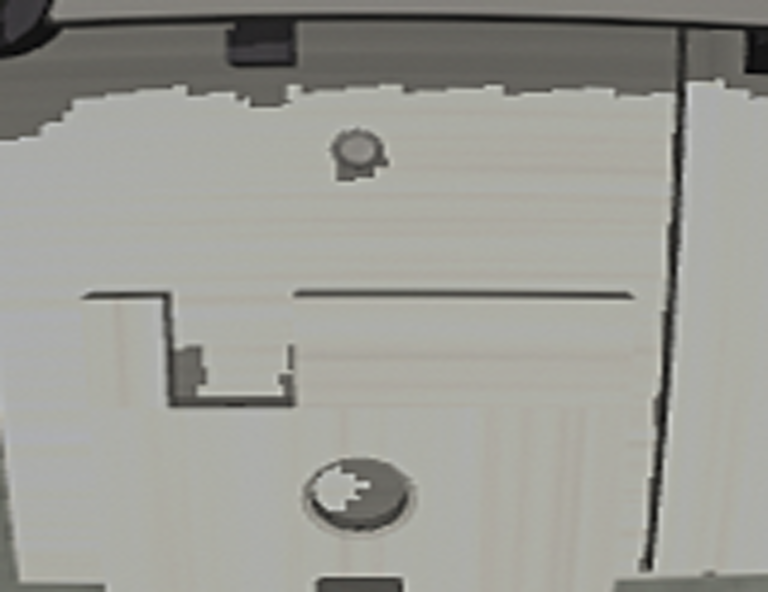

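Run:
```python
from h import *
o=monitor.get_obs();rel(o,(180+357/4.8,60+148/3.7),(180+360/4.8,60+495/3.7),-.0288)
```

```text
dx,dy tool mm 48.02 0.98 underside z 0.0823
```

Emit:
send_rows --pt "0.004 0 0.02 0" --pt "0 0 0.02 0" --pt "0 0 0.0153 0" --pt "0 0 0 0" --pt "0 0 0 0" --pt "0 0 0 0"

```text
clock: 71.05
eef_pos: [0.5953, 0.2115, 0.0039]
tool_rot: [0.999, -0.051, 0.001, 0.011]
ft_force: [-0.6, 0.8, -1.4]
grip_width: 0.0089
```

Run:
```python
from h import *
o=st();p,d=cams.camera('wrist');zoom(p,'w37z.png')
```

```text
t 71.05 p [0.5953 0.2115 0.0039] yaw x -5.82 z [ 0.    -0.022 -1.   ] F [-0.6  0.8 -1.4] w 0.0089
```

View pics/w37z.png

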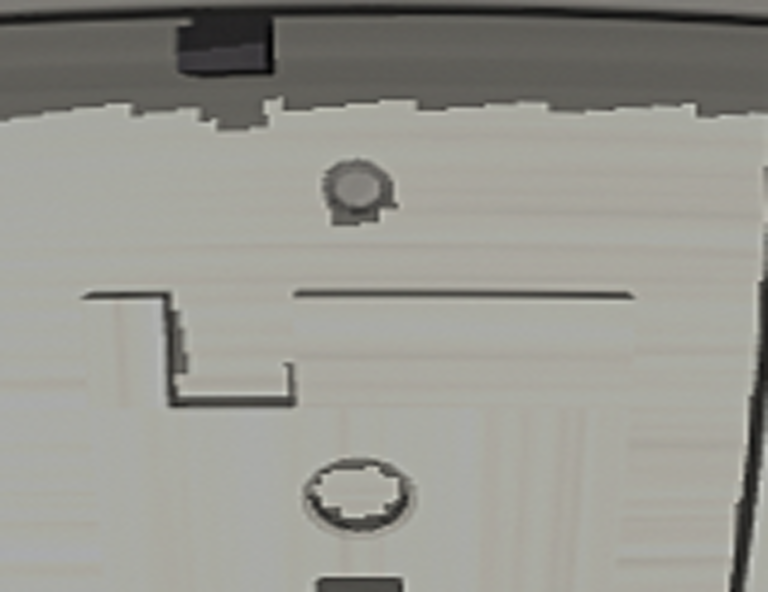

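Run:
```python
from h import *
o=monitor.get_obs();rel(o,(180+357/4.8,60+187/3.7),(180+360/4.8,60+495/3.7),-.0288)
```

```text
dx,dy tool mm 43.86 -0.23 underside z 0.0266
```

Emit:
send_rows --pt "0.01 0 0 0" --pt "0.01 -0.0005 0 0" --pt "0.01 0 0 0" --pt "0.009 0 0 0" --pt "0.006 0 0 0" --pt "0 0 0 0" --pt "0 0 0 0"

```text
clock: 71.8
eef_pos: [0.6383, 0.2068, 0.0017]
tool_rot: [0.999, -0.051, -0.001, 0.012]
ft_force: [-0.2, -0.9, -0.9]
grip_width: 0.0087
```

Run:
```python
from h import *
o=st();p,d=cams.camera('wrist');zoom(p,'w38z.png',230,165,50,50,10,10)
```

```text
t 71.8 p [0.6383 0.2068 0.0017] yaw x -5.83 z [-0.004 -0.023 -1.   ] F [-0.2 -0.9 -0.9] w 0.0087
```

View pics/w38z.png

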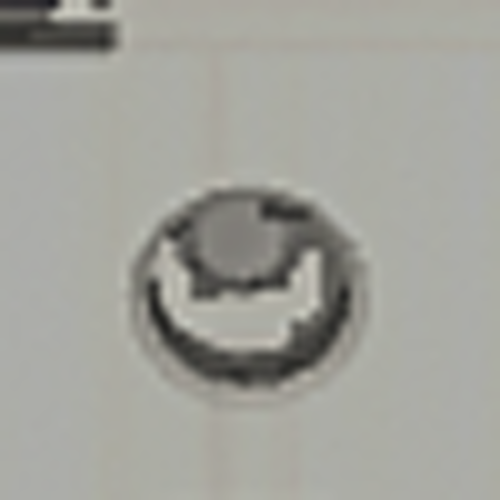

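Run:
```python
from h import *
o=monitor.get_obs();rel(o,(253.7,188.6),(255,194.4),-.0288)
```

```text
dx,dy tool mm 0.73 -0.68 underside z 0.0244
```

Emit:
send_rows --pt "0.0006 -0.0007 0 0" --pt "0 0 0.002 0" --pt "0 0 0.003 0" --pt "0 0 0.002 0" --pt "0 0 0.0013 0" --pt "0 0 0 0" --pt "0 0 0 0"

```text
clock: 72.55
eef_pos: [0.639, 0.2073, -0.0063]
tool_rot: [0.999, -0.051, -0.001, 0.012]
ft_force: [-1.6, -0.2, 2.7]
grip_width: 0.0086
```

Run:
```python
from h import *
o=st();p,d=cams.camera('wrist');zoom(p,'w39z.png',180,90)
```

```text
t 72.55 p [ 0.639   0.2073 -0.0063] yaw x -5.81 z [-0.004 -0.023 -1.   ] F [-1.6 -0.2  2.7] w 0.0086
```

View pics/w39z.png

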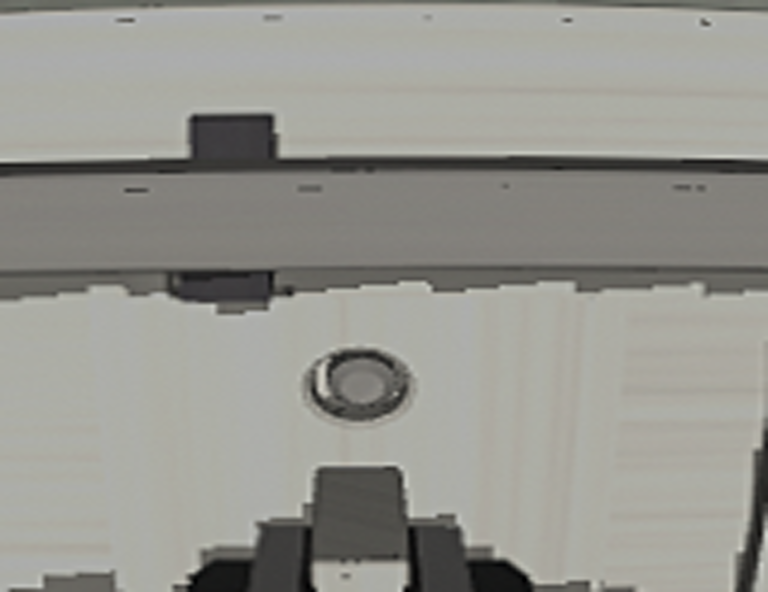

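The pin is in the hole, so I'll release.

Emit:
send_rows --pt "0 0 0 0" --pt "0 0 0 0" --pt "0 0 0 0" --pt "0 0 0 0" --pt "0 0 -0.02 0" --pt "0 0 -0.04 0" --pt "0 0 -0.04 0" --pt "0 0 -0.04 0" --pt "0 0 0 0" --pt "0 0 0 0" --claw 0

```text
clock: 73.6
eef_pos: [0.6407, 0.2109, 0.1351]
tool_rot: [0.999, -0.051, 0.001, 0.011]
ft_force: [-0.6, -0.4, -0.6]
grip_width: 0.0426
```

Run:
```python
from h import *
o=st();p,d=cams.camera('wrist');cv2.imwrite('pics/w40.png',p)
T=toolT(o)
for u,v in [(230,180),(280,180),(240,140),(275,140)]: 
    q=toolpt(u,v,d);print((T[:3,:3]@q+T[:3,3]).round(4))
```

```text
t 73.6 p [0.6407 0.2109 0.1351] yaw x -5.82 z [ 0.    -0.022 -1.   ] F [-0.6 -0.4 -0.6] w 0.0426
[0.6335 0.2333 0.0211]
[0.6282 0.1818 0.0219]
[0.6736 0.2183 0.0188]
[0.6702 0.1834 0.0204]
```

View pics/w40.png

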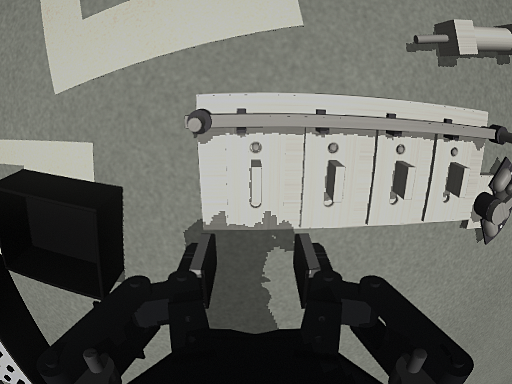

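All four plates are down flat, with their pins visible in the holes at (256,147), (333,148), (400,149) and (454,152). Next is the lever. I'll turn the tool first so joint 6 stays clear of its limit, then move over the knob.

Emit:
send_rows --pt "0 0 -0.03 0" --pt "0 0 0 1" --pt "0 0 0 1" --pt "0 0 0 1" --pt "0 0 0 1" --pt "0 0 0 1" --pt "0 0 0 1" --pt "0 0 0 1" --pt "0 0 0 1" --pt "0 0 0 1" --pt "0 0 0 1" --pt "0 0 0 1" --pt "0 0 0 1" --pt "0 0 0 1" --pt "0 0 0 1" --pt "0 0 0 1" --pt "0 0 0 0.7" --pt "0 0 0 0" --claw -0.25

```text
clock: 75.45
eef_pos: [0.6386, 0.2107, 0.1608]
tool_rot: [-0.671, 0.742, -0.007, -0.011]
ft_force: [0.1, -0.8, -0.8]
grip_width: 0.0321
```

Emit:
send_rows --pt "0.039 0 0 0" --pt "0.039 0 0 0" --pt "0.039 0 0 0" --pt "0.039 0 0 0" --pt "0.039 0 0 0" --pt "0.039 0 0 0" --pt "0.039 0 0 0" --pt "0.039 0 0 0" --pt "0.039 0 0 0" --pt "0.039 -0.0044 0 0" --pt "0 0 0 0" --pt "0 0 0 0" --pt "0 0 0 0"

```text
clock: 76.75
eef_pos: [0.6045, -0.1763, 0.1714]
tool_rot: [-0.671, 0.741, -0.007, -0.009]
ft_force: [1.2, 0.5, 0.0]
grip_width: 0.0318
```

Run:
```python
from h import *
o=st();print(o['joint_pos']);p,d=cams.camera('wrist');cv2.imwrite('pics/w41.png',p)
print(proj('wrist',(.6055,-.1755,.095),o))
```

```text
t 76.75 p [ 0.6045 -0.1763  0.1714] yaw x -95.69 z [-0.005 -0.022 -1.   ] F [1.2 0.5 0. ] w 0.0318
[-0.27148412  0.51224042  0.34587547  1.40332685 -0.02259915 -1.74296903]
(np.float64(251.91262137344611), np.float64(187.36028267391336))
```

View pics/w41.png

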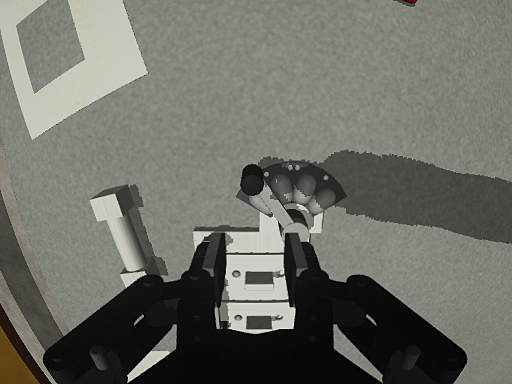

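Run:
```python
from h import *
o=monitor.get_obs();p,d=cams.camera('wrist');T=toolT(o)
for u,v in [(252,168),(252,175),(252,180),(252,186),(252,192),(244,176),(260,176)]:
    print(u,v,(T[:3,:3]@toolpt(u,v,d)+T[:3,3]).round(4))
```

```text
252 168 [ 0.6044 -0.188   0.0738]
252 175 [ 0.6045 -0.1865  0.0945]
252 180 [ 0.605  -0.1815  0.0931]
252 186 [ 0.6055 -0.1763  0.0947]
252 192 [ 0.6061 -0.1704  0.0943]
244 176 [ 0.6119 -0.1858  0.0924]
260 176 [ 0.5974 -0.1842  0.092 ]
```

Emit:
send_rows --pt "-0.002 -0.002 0.04 0" --pt "0 0 0.04 0" --pt "0 0 0.03 0" --pt "0 0 0.02 0" --pt "0 0 0.01 0" --pt "0 0 0.008 0" --pt "0 0 0 0" --pt "0 0 0 0"

```text
clock: 77.65
eef_pos: [0.6076, -0.1788, 0.0256]
tool_rot: [-0.671, 0.742, -0.008, -0.008]
ft_force: [0.2, -0.3, -0.6]
grip_width: 0.0319
```

Run:
```python
from h import *
o=st();p,d=cams.camera('wrist');cv2.imwrite('pics/w42.png',p)
```

```text
t 77.65 p [ 0.6076 -0.1788  0.0256] yaw x -95.75 z [-0.001 -0.024 -1.   ] F [ 0.2 -0.3 -0.6] w 0.0319
```

View pics/w42.png

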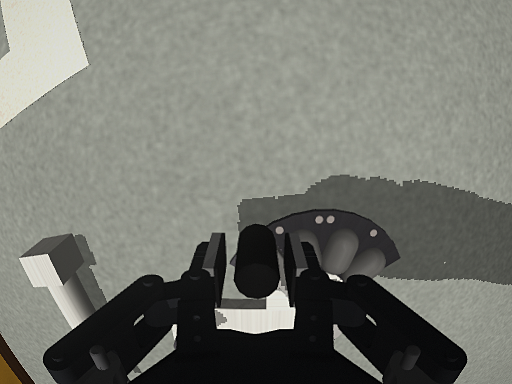

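Emit:
send_rows --pt "0.001 0.005 0 0" --pt "0.005 0.01 0 0" --pt "0.004 0.01 0 0" --pt "0.003 0.01 0 0" --pt "0.0015 0.01 0 0" --pt "0.0005 0.01 0 0" --pt "-0.001 0.01 0 0" --pt "-0.002 0.01 0 0" --pt "-0.003 0.01 0 0" --pt "-0.005 0.01 0 0" --pt "-0.004 0.008 0 0" --pt "0 0 0 0" --pt "0 0 0 0" --pt "0 0 0 0"

```text
clock: 79.1
eef_pos: [0.5034, -0.1681, 0.0242]
tool_rot: [-0.671, 0.742, -0.007, -0.009]
ft_force: [0.7, 0.0, -0.5]
grip_width: 0.0321
```

Run:
```python
from h import *
o=st();p,d=cams.camera('wrist');cv2.imwrite('pics/w43.png',p)
c,s=np.cos(np.radians(-5.72)),np.sin(np.radians(-5.72));M=np.array([[c,-s],[s,c]])
print('expected knob clamp',M@[-.04-.048,-.265]+[.624,.089])
```

```text
t 79.1 p [ 0.5034 -0.1681  0.0242] yaw x -95.76 z [-0.005 -0.022 -1.   ] F [ 0.7  0.  -0.5] w 0.0321
expected knob clamp [ 0.51002639 -0.16590982]
```

View pics/w43.png

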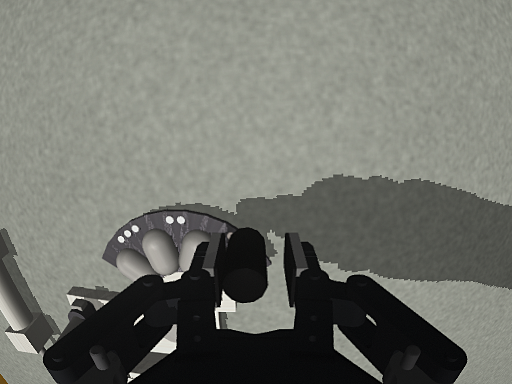

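Emit:
send_rows --pt "0 -0.004 0 0" --pt "0 0 -0.03 0" --pt "0 0 -0.04 0" --pt "0 0 -0.04 0" --pt "0 0 -0.04 0" --pt "-0.03 0.03 -0.03 0" --pt "-0.03 0.03 0 0" --pt "-0.03 0.03 0 0" --pt "0 0.04 0 0" --pt "0 0 0 0" --pt "0 0 0 0" --pt "0 0 0 0"

```text
clock: 80.35
eef_pos: [0.3908, -0.0637, 0.2017]
tool_rot: [-0.67, 0.742, -0.008, -0.008]
ft_force: [0.9, 0.4, 0.2]
grip_width: 0.032
```

Run:
```python
from h import *
o=st();p,d=cams.camera('wrist');cv2.imwrite('pics/w44.png',p)
p,d=cams.camera('top');zoom(p,'t44.png',90,100,250,180,3.2,3.2)
p,d=cams.camera('scene');zoom(p,'s44.png',160,130,200,150,4,4)
```

```text
t 80.35 p [ 0.3908 -0.0637  0.2017] yaw x -95.79 z [-0.002 -0.023 -1.   ] F [0.9 0.4 0.2] w 0.032
```

View pics/t44.png

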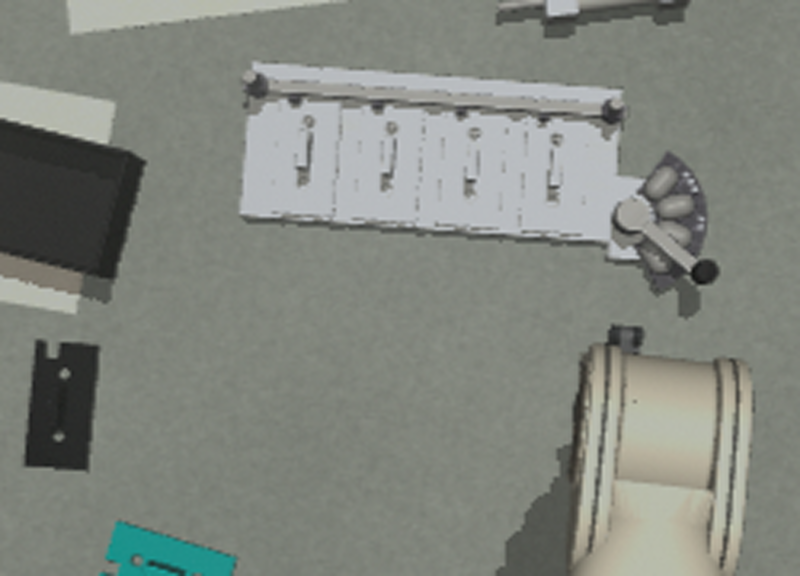

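View pics/s44.png

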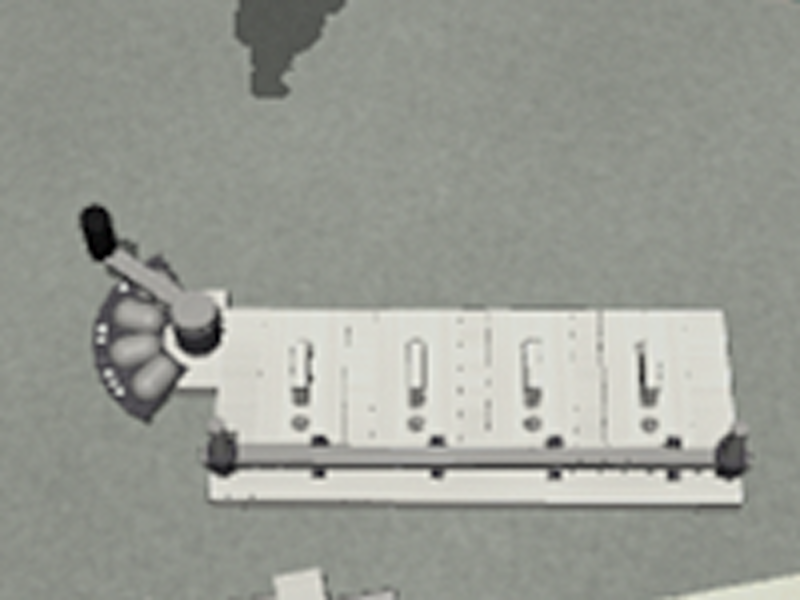

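View pics/w44.png

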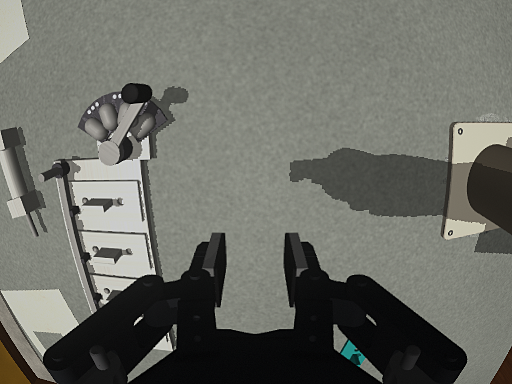

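Run:
```python
from h import *
z=3.2
k=onz('top',705/z+90-.3,271/z+100-.3,.095)[:2];o=np.array([.5655,-.1009])
a=np.radians(-5.72)
for kk in (k,onz('top',725/z+90-.3,218/z+100-.3,.095)[:2]):
    d=kk-o;x=d[0]*np.cos(a)+d[1]*np.sin(a);y=-d[0]*np.sin(a)+d[1]*np.cos(a)
    print(kk,'lever angle',np.arctan2(x,-y),np.hypot(x,y))
m=monitor.get_obs()
p,d=cams.camera('top')
# bar / plate heights
T=np.array(info('top')['T']);K=np.array(info('top')['intrinsics'])
def W(u,v):
    zz=d[v,u];return (T[:3,:3]@np.array([(u-K[0,2])/K[0,0]*zz,-(v-K[1,2])/K[1,1]*zz,-zz])+T[:3,3]).round(4)
for (u,v) in [(300,93),(400,97),(500,104)]: print('bar',W(int(u/z+90),int(v/z+100)))
for (u,v) in [(280,180),(360,180),(450,180),(530,190),(330,120),(410,125),(495,135),(575,140),(285,120),(365,125),(450,132),(530,137)]: print('plate',W(int(u/z+90),int(v/z+100)))
```

```text
[ 0.50957152 -0.16205228] lever angle -0.6409777977519798 0.08287096271588641
[ 0.55771766 -0.18204068] lever angle 0.004213601321627189 0.08151303907362942
bar [0.6913 0.2121 0.0377]
bar [0.6859 0.1148 0.0381]
bar [0.6777 0.0204 0.0372]
plate [0.6112 0.2342 0.0193]
plate [0.6092 0.1574 0.0204]
plate [0.6072 0.0714 0.0195]
plate [ 0.5956 -0.0053  0.0232]
plate [0.6695 0.1843 0.015 ]
plate [0.6613 0.1072 0.0162]
plate [0.6496 0.0271 0.0188]
plate [ 0.6444 -0.0499  0.0208]
plate [0.6698 0.2269 0.0202]
plate [0.6618 0.1502 0.0195]
plate [0.654  0.0703 0.0176]
plate [ 0.6485 -0.0068  0.0215]
```

Run:
```python
from workcell import order
print(order.job_done())
```

```text
the job is handed in; nothing more can be done
None
```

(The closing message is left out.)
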